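# Open the child-resistant reagent bottle in the angled holder

### The job

Open the amber reagent bottle that leans in the angled holder, ready for sampling: swing the holder's clamp lever fully shut so that the bottle cannot turn, then press its child-resistant cap down, turn it anticlockwise past its catch until it stops, and lift it off. Lay the cap gently on the yellow pad, flat and open side down, wholly on the pad. Leave the clamp shut and the flask, the beaker and the dropper bottle standing where they are.

Things in the scene. Friction and masses are not known exactly. Their poses are not given: they have to be found in the camera images.
- holder: Fixed aluminium holder, base 190 x 150 mm, that leans the bottle 30 deg to its front. Origin on the bench, z up; front is -x (to the robot at yaw 0), +y the clamp's side. The bottle's foot centre is 47 mm above the origin; the bottle's axis rises from there along (-0.5, 0, 0.866) of the holder's axes. Along it, only the lever reaches past 90 mm beside the bottle
- bottle: Amber wide-mouth bottle in the holder: 84 mm diameter, shoulder from 92 mm, rim at 150 mm along its axis. Origin: centre of its foot; z: its tilted axis, to the mouth. It does not lift out; until the clamp is shut it turns easily on its axis, cap and all; clamped, it holds about 1 N m, while the pressed cap turns with under 0.3 N m. The 40 mm neck has three ledges that hold the cap's lugs
- cap: White ribbed child-resistant cap, 59 mm diameter, 29 mm tall, about 60 g, loose once unlocked. Origin: centre of its open underside; z through its closed top. Seated, its origin is 134 mm along the bottle's axis, its top at 163 mm. A spring inside holds it up: pressing it along the axis takes 9 N to start, 1 N more per mm, and it bottoms hard after 7 mm
- cap_top (a point): Centre of the cap's flat top, 29 mm above its origin. Locked, the cap has 38 deg of free play (anywhere in it at the start) and a 5 mm catch tooth beyond: keep it pressed 5.5 to 7 mm and turn it anticlockwise, seen from above it, until it comes up against its end stop, 53 to 85 deg from the start. In the 15 deg before that stop, and only there, its lugs are free and it lifts straight off along the axis
- neck (a point): Centre of the bottle's rim, on its axis, 150 mm from the bottle's origin
- clamp (a joint): Cam clamp lever on the bottle's +y side. 0: open, arm pointing out and to the holder's front; 1.57 rad: its stop, fully shut; home above 1.4. The handle swings from the front to the holder's back (+x), clockwise seen from above, about an axis parallel to the bottle's. It stays where it is left; 2 to 8 N at the handle move it, most near the end, where the cam squeezes the bottle
- clamp_grip (a point): Middle of the lever's upright black handle, 95 mm from the pivot axis. The handle is 15 to 17 mm thick, parallel to the bottle's axis, and reaches from 25 mm below this point (the arm) to 21 mm above it along that axis
- clamp_pivot (a point): Point on the lever's pivot axis, which runs parallel to the bottle's axis; clamp_grip lies 95 mm out from and 50 mm up along that axis from here
- pad: Yellow absorbent pad, fixed on the bench, 195 (x) x 167 (y) x 9 mm. Origin: centre of its underside; z up
- flask: Conical glass flask, 64 mm diameter, 105 mm tall, loose bystander. Origin: centre of its foot
- beaker: Glass beaker, 80 mm wide, 94 mm tall, loose bystander. Origin: centre of its foot
- amber_dropper: Small amber dropper bottle with a black bulb, 39 mm diameter, 110 mm tall, loose bystander on the left. Origin: centre of its foot
Not all that is in view belongs to the job. Leave any turquoise look-alike of the cap alone.

How it is judged:
On the way, in this order (a step that is already met when the one before it is completed fails the run):
1. the clamp lever is fully shut while the cap is still locked on the bottle (value of joint clamp above 1.4 rad and angle between the x axis of cap and the x axis of bottle, either way round below 0.8 rad and distance between cap and neck below 0.03 m), for 0.2 s.
2. with the clamp shut, the cap, still on the neck, has been turned past its catch (value of joint clamp above 1.4 rad and angle between the x axis of cap and the x axis of bottle, either way round above 1.05 rad and distance between cap and neck below 0.03 m), for 0.1 s.
3. the cap is lifted off the neck (distance between cap and neck above 0.06 m), for 0.1 s.
At the end, for the whole second after the job is handed in: The clamp lever is shut (joint above 1.4 rad); the cap lies released and at rest, flat and open side down (within 7 degrees), on the pad, its centre at least 27 mm inside the pad's edges (no more than 70 mm from the pad's centre along its x, 56 mm along its y) (value of joint clamp above 1.4 rad and x of cap in the frame of pad between -0.07 and 0.07 m and y of cap in the frame of pad between -0.056 and 0.056 m and z of cap in the frame of pad between 0.004 and 0.014 m and angle between cap's own z axis and vertical below 0.12 rad and linear speed of cap below 0.02 m/s); the robot touches nothing.
It fails at once if the flask is moved by more than 30 mm or tipped (distance of flask from where it was at the start of the episode above 0.03 m or angle between flask's own z axis and vertical above 0.4 rad).
It fails at once if the beaker is moved by more than 30 mm or tipped (distance of beaker from where it was at the start of the episode above 0.03 m or angle between beaker's own z axis and vertical above 0.4 rad).
It fails at once if the dropper bottle is moved by more than 30 mm or tipped (distance of amber_dropper from where it was at the start of the episode above 0.03 m or angle between amber_dropper's own z axis and vertical above 0.4 rad).
It fails at once if the cap is dropped or thrown (faster than 0.6 m/s with no finger on it) (linear speed of cap above 0.6 m/s and contact force between the fingers and cap below 0.2 N).
It also fails if it takes over 58 s, if anything falls off the work surface, if the arm or the gripper's body presses on something with over 40 N, if the wrist force passes 120 N, or if a joint passes its speed limit or range.

### The arm

A 6-joint arm with a two-finger parallel gripper is mounted at the origin on a cart in front of the work surface, level with it; the furniture and walls round the work are solid. World frame = base frame: x ahead of the robot, y to its left, z up, the work surface at z = 0. Lengths are in m, angles in rad, forces in N, time in s.
With the tool pointing down it reaches from about 0.4 to 0.925 m from the base axis. Payload 3.4 kg.
Tool frame: the origin (TCP) lies on the centre line of the jaws, within the pads' length; the fingertips stand 11 mm ahead of it and the grasp point (between the pads) lies 8 mm behind it (manip.tip_extent is the distance from the TCP to the fingertips, in m); z points along the fingers, y is the direction in which the jaws open and shut (so a half turn about z gives the same grasp; the last joint's range is limited). The gripper opens to 85 mm and grips with 20 to 120 N. Pads are 22 mm wide; open, the fingers measure 114 mm over their backs; the gripper's body (76 mm by 85 mm) begins 54 mm behind the grasp point. The pads swing forward as they close: fully open they stand 13 mm farther back than shut.
Start: joints at [-1.206, 0.307, 1.506, -0, 1.328, -0.073], TCP at [0.244, -0.521, 0.242] pointing down, gripper open.
Joint ranges: [-3.12, 3.12], [-1.05, 2.28], [0.14, 2.33], [-1.42, 4.57], [0.1, 2.73], [-2.68, 2.68]. Speed limits (rad/s): [2.57, 2.57, 3.14, 3.14, 3.14, 3.14].

### API

Orientations are given as a 3x3 rotation matrix whose columns are the frame's x, y, z axes.
In Python, from cell import status, eyes, job, manip gives the robot as it stands.
- The arm moves only by the tool send_rows, never from a script. Its argument "increments" is text: rows parted by semicolons, each of 7 numbers parted by spaces: the turn, a rotation vector about the tool's x, y, z in rad, then the shift along the tool's x, y, z in cm, then the opening, from 0 (shut) to 1 (fully open). A call has 1 to 8 rows; each row shifts and turns the pose as measured when the row begins, along the tool's axes as they then stand; what a row does not reach is not made up. A row lasts 1/12 s, in which the tool goes at most 41.7 mm and 7.16 degrees, less where a joint would pass 70% of its speed; a pose out of reach is approached as far as the arm can. A call is refused whole if a number of a shift passes 4.17 or a number of a turn 0.125, either way. A call with a gripper value outside its range is refused whole. The fingers move at their own pace and stop on an object; "newtons" is the grip in N (left out, the last holds). Time passes only in rows, so rows that do not move let the fingers close. It gives the time, the measured TCP pose, the force and the opening at its end, in the units of the state.
- status.state(): the state, without advancing time (a new reading comes with each control period).
- eyes.get_image(name): name is "scene" or "top"; returns (picture, depth): 420x560x3 uint8, red, green, blue; 420x560 float32, m along the optical axis (not along the pixel's ray), 0 where there is no reading.
- eyes.camera_info(name): a dict with "fx", "fy", "cx", "cy" (pixels), "world_to_cam" (4x4, takes a point from world to camera coordinates). Camera axes: x right, y down, z forward; pixel columns grow to the right and rows downward; lengths in m; the calibration is good to about 2 mm. A picture is of the moment at which its call begins. camera_info takes no time and is no camera call.
- job.close_job(): hands the job in, once; it reports no verdict.
The state is a dict: "time": time; "qpos": joint angles; "joint_vel": joint speeds; "effort": joint torques, N m; "tool_pos": TCP position; "tool_rot": TCP orientation; "contact_force": force on the tool from outside, world axes, zero at the start; "moment": the same for the moment, N m; "opening": finger opening in m.
Only numpy, scipy, OpenCV 4.12 (cv2) and the standard library are available. Lean on these libraries where they do the work, as an engineer would, in place of code of your own. Each camera call takes 0.05 s, during which the arm holds its last target. There are 200 camera calls.

## Working session

There is one attempt and no reset: what is moved stays moved. The work goes in short steps, Python scripts to look and compute and a tool call to move; the robot and the scene stay as the last step left them, time stands still between calls to the robot, and variables do not carry over. Pictures are saved under pics/ and viewed, about 8 in all and at most 12, crops included, and the job is handed in when it is done.

Besides the shell and the picture viewer there is one more tool, called after "Call:" as name(argument=value, ...) on one line, values as JSON. send_rows: Moves the arm, as the interface text tells. Its arguments: {"type":"object","properties":{"increments":{"type":"string"},"newtons":{"type":"number"}},"required":["increments"]}

```bash
ls; mkdir -p pics; cat > h.py <<'E'
import numpy as np, cv2
from cell import status, eyes, job, manip
def shot(cam,fn):
    im,d=eyes.get_image(cam); cv2.imwrite('pics/'+fn+'.png',im[:,:,::-1]); np.save('pics/'+fn+'_d.npy',d); np.save('pics/'+fn+'_i.npy',im); return im,d
def cloud(cam,d):
    k=eyes.camera_info(cam); v,u=np.mgrid[:d.shape[0],:d.shape[1]]
    P=np.stack([(u-k['cx'])/k['fx']*d,(v-k['cy'])/k['fy']*d,d],-1)
    T=np.linalg.inv(k['world_to_cam']); return P@T[:3,:3].T+T[:3,3]
E
python3 - <<'E'
from h import *
a=shot('scene','s0')[0]; b=shot('top','t0')[0]
for c in('scene','top'): print(np.round(np.linalg.inv(eyes.camera_info(c)['world_to_cam']),3))
print(status.state(), [x for x in dir(manip) if x[0]!='_'])
E
```

```text
pics
[[-0.447 -0.343  0.826 -0.546]
 [-0.894  0.199 -0.402  0.565]
 [-0.026 -0.918 -0.396  0.657]
 [ 0.     0.     0.     1.   ]]
[[-0.015 -0.981  0.194  0.289]
 [-1.     0.019  0.017  0.013]
 [-0.021 -0.193 -0.981  1.505]
 [ 0.     0.     0.     1.   ]]
{'time': 0.1, 'qpos': array([-1.20650611e+00,  3.07481228e-01,  1.50753675e+00, -2.46677600e-05,
        1.32836148e+00, -7.34966977e-02]), 'joint_vel': array([-0.00011568, -0.00117392, -0.00274893,  0.00068253,  0.00201667,
        0.0010991 ]), 'effort': array([ 6.25325338e-04, -4.58527851e+01, -2.52608621e+01,  7.86040971e-06,
        5.57096864e-03, -1.21201336e-05]), 'tool_pos': array([ 0.2435242 , -0.5202335 ,  0.24148509]), 'tool_rot': array([[ 9.05689601e-01,  4.23940930e-01, -6.58988622e-04],
       [ 4.23941429e-01, -9.05688084e-01,  1.66101683e-03],
       [ 1.07334879e-04, -1.78373825e-03, -9.99998403e-01]]), 'contact_force': array([0.81645522, 0.41565985, 0.01726093]), 'moment': array([0.02333963, 0.0244834 , 0.01004788]), 'opening': 0.08520205947014518} ['Unreachable', 'tip_extent']
```

View pics/s0.png

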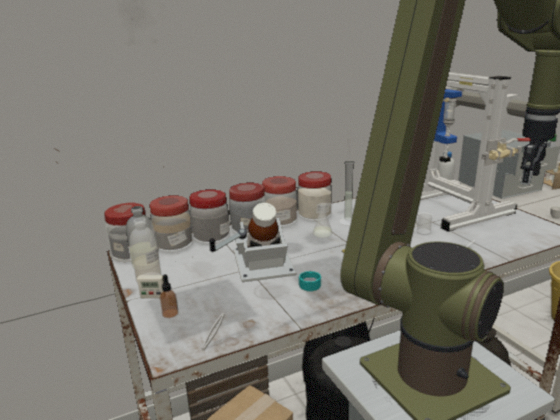

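View pics/t0.png

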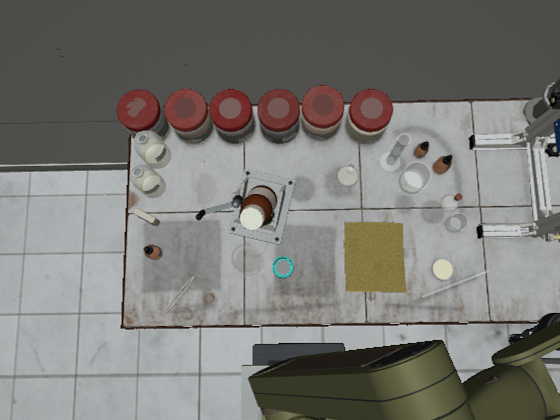

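Candidates for the cap: the white one on the amber bottle at top-view (251,217), the turquoise ring at (283,267), and a cream disc at (443,269). By the description it is the white one in the holder. The lever handle is near (201,215) and the pad at (375,257). I'll check this in a close crop and measure.

```bash
python3 - <<'E'
from h import *
im=np.load('pics/t0_i.npy');d=np.load('pics/t0_d.npy')
cv2.imwrite('pics/c1.png',cv2.resize(im[160:290,180:310,::-1],None,fx=4.6,fy=4.6,interpolation=cv2.INTER_CUBIC))
P=cloud('top',d)
for n,(u,v) in dict(cap=(251,217),handle=(201,215),bench=(310,300),holderc1=(251,174),c2=(293,183),c3=(274,242),c4=(232,233),pivot=(238,202),flask=(347,175),beaker=(247,258),drop=(152,252)).items(): print(n,P[v,u].round(3))
hsv=cv2.cvtColor(im,cv2.COLOR_RGB2HSV)
m=(hsv[...,0]>20)&(hsv[...,0]<32)&(hsv[...,1]>120)
m[:,:330]=0;m[:,420:]=0
p=P[m];print('pad',m.sum(),np.median(p,0),np.percentile(p,[1,99],axis=0),cv2.minAreaRect((p[:,:2]*1000).astype(np.float32)))
# cap: white pixels near
m=np.zeros(d.shape,bool);m[195:240,230:275]=1
m&=(hsv[...,1]<60)&(hsv[...,2]>170)&(P[...,2]>.12)
q=P[m];print('cap',m.sum(),q.mean(0),np.percentile(q,[2,98],axis=0))
# plane fit
best=None;r=np.random.default_rng(0)
for _ in range(500):
    a=q[r.choice(len(q),3,False)];n=np.cross(a[1]-a[0],a[2]-a[0]);
    if np.linalg.norm(n)<1e-6: continue
    n/=np.linalg.norm(n);n*=np.sign(n[2]);k=abs((q-a[0])@n)<.002
    if best is None or k.sum()>best[0]:best=(k.sum(),n,k)
k=best[2];print('plane',best[0],best[1],q[k].mean(0),np.percentile(q[k],[2,98],axis=0))
# holder base points
sel=(P[...,2]>.004)&(P[...,2]<.03);sel[:165]=0;sel[250:]=0;sel[:,:222]=0;sel[:,300:]=0
rr=P[sel];print(cv2.minAreaRect((rr[:,:2]*1000).astype(np.float32)))
print(np.round(P[200:226:3,192:216:3,2],3))
k=eyes.camera_info('top');print(k['fx'],k['cx'])
E
```

```text
cap [0.521 0.115 0.191]
handle [0.54  0.251 0.124]
bench [ 0.32  -0.031 -0.003]
holderc1 [0.678 0.129 0.008]
c2 [0.648 0.009 0.011]
c3 [0.48  0.065 0.011]
c4 [0.509 0.184 0.002]
pivot [0.574 0.154 0.122]
flask [ 0.654 -0.139  0.067]
beaker [0.438 0.141 0.002]
drop [0.451 0.39  0.073]
pad 3424 [ 0.43388003 -0.21148021  0.00718616] [[ 0.28911901 -0.29018862 -0.00076715]
 [ 0.52924165 -0.1316      0.56701928]] ((380.07623291015625, -178.58299255371094), (228.9629669189453, 369.25677490234375), 58.192115783691406)
cap 400 [0.51549339 0.11466157 0.20086764] [[0.49357979 0.08991645 0.17314784]
 [0.54086516 0.14059223 0.2031803 ]]
plane 229 [-0.49370843  0.13459425  0.85914863] [0.51769658 0.1154312  0.18762785] [[0.49528086 0.09033772 0.17350224]
 [0.53963075 0.14061645 0.20137387]]
((584.0927734375, 103.63694763183594), (245.7512664794922, 217.60910034179688), 0.0014821160584688187)
[[-7.000e-03  1.000e-03 -1.000e-03 -8.000e-03 -1.000e-03 -6.000e-03
   2.000e-03 -1.100e-02]
 [-2.000e-03 -2.000e-03 -0.000e+00  4.000e-03 -4.000e-03  1.000e-03
  -1.000e-03 -1.000e-03]
 [-4.000e-03  6.000e-03 -4.000e-03 -3.000e-03 -1.000e-03 -2.000e-03
   0.000e+00  4.000e-03]
 [-4.000e-03 -2.000e-03 -3.000e-03  3.000e-03  9.800e-02  1.000e-01
   1.040e-01  1.020e-01]
 [-4.000e-03 -6.000e-03 -8.000e-03  1.160e-01  1.505e+00  9.300e-02
   9.400e-02 -6.000e-03]
 [ 1.000e-03 -6.000e-03  1.440e-01  1.240e-01 -1.000e-03 -5.000e-03
   2.000e-03 -5.000e-03]
 [-6.000e-03  1.310e-01  1.340e-01  1.270e-01 -0.000e+00 -5.000e-03
   1.000e-03  0.000e+00]
 [-5.000e-03 -1.000e-03  2.000e-03  3.000e-03  4.000e-03  0.000e+00
  -3.000e-03 -4.000e-03]
 [-1.000e-03 -1.000e-03  1.100e-02  1.000e-03 -1.000e-03 -3.000e-03
   1.000e-03  3.000e-03]]
539.437342142517 282.87718889225823
```

View pics/c1.png

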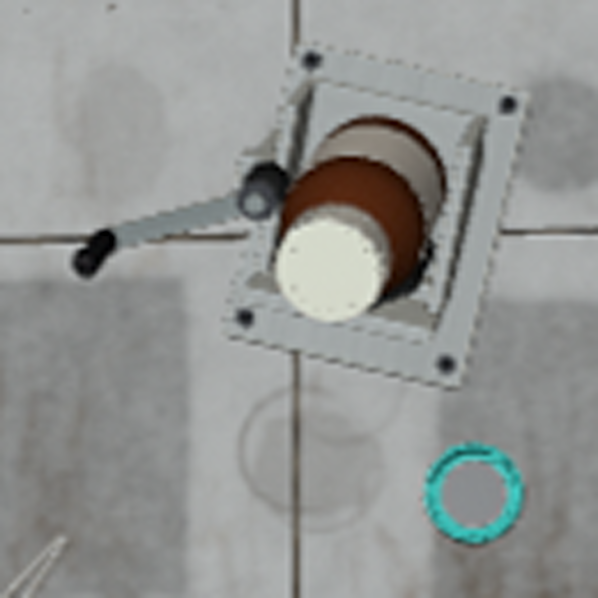

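The crop shows the white cap at crop (331,270), the lever's black handle at (93,252) with its pivot at (262,190), and a glass ring (probably the beaker) in front of the holder at (316,460). The cap choice holds. Next I fit the frames and check the beaker from the other camera.

```bash
cat >> h.py <<'E'
from scipy.spatial.transform import Rotation as Ro
def ray(cam,u,v,z):
    k=eyes.camera_info(cam);T=np.linalg.inv(k['world_to_cam']);r=T[:3,:3]@[(u-k['cx'])/k['fx'],(v-k['cy'])/k['fy'],1];c=T[:3,3]
    return c+r*(z-c[2])/r[2]
def proj(cam,p):
    k=eyes.camera_info(cam);q=k['world_to_cam'][:3,:3]@p+k['world_to_cam'][:3,3];return np.round([k['fx']*q[0]/q[2]+k['cx'],k['fy']*q[1]/q[2]+k['cy']],1)
YAW=np.deg2rad(-15.5);c_,s_=np.cos(YAW),np.sin(YAW)
H=np.array([[c_,-s_,0],[s_,c_,0],[0,0,1]])
AX=H@[-.5,0,.866];XT=H@[.866,0,.5];YH=H@[0,1,0]
def plan(pt,Rt,vmax=3.5,wmax=.11,show=True):
    """rows from measured pose to target: constant turn, straight line"""
    s=status.state();p=s['tool_pos'];R=s['tool_rot'];w=Ro.from_matrix(R.T@Rt).as_rotvec();D=(np.array(pt)-p)*100
    n=max(1,int(np.ceil(max(np.linalg.norm(D)/vmax,np.abs(w).max()/wmax))))
    print('n',n,'turn/row',np.round(w/n,3),'dist cm',np.round(np.linalg.norm(D),2))
    for i in range(n):
        Ri=R@Ro.from_rotvec(w*i/n).as_matrix();print(np.round(np.r_[w/n,Ri.T@D/n],3))
E
python3 - <<'E'
from h import *
scr=np.array([ray('top',u,v,.012) for u,v in((247.6,173),(290.4,182.6),(277,239.1),(233.3,228.9))])
print(scr.round(4),scr.mean(0)); 
for a,b in((0,3),(1,2)): v=scr[a]-scr[b];print('yaw',np.rad2deg(np.arctan2(v[1],v[0])),np.linalg.norm(v))
for a,b in((0,1),(3,2)): v=scr[a]-scr[b];print('yaw',np.rad2deg(np.arctan2(-v[0],v[1])),np.linalg.norm(v))
print('cap by ray',ray('top',180+331/4.6,160+270/4.6,.188))
print('handle',ray('top',200.3,214.8,.125),'top',ray('top',180+84/4.6,160+262/4.6,.148))
print('pad',[ray('top',u,v,.009).round(4) for u,v in((345,222),(404,223),(405,292),(346,291))])
print('beaker foot/rim pix',proj('scene',ray('top',248,259,0)),proj('scene',ray('top',248,259,.094)))
print('tip',manip.tip_extent, manip.tip_extent() if callable(manip.tip_extent) else '')
im=np.load('pics/s0_i.npy');cv2.imwrite('pics/c2.png',cv2.resize(im[180:350,150:350,::-1],None,fx=3.9,fy=3.5,interpolation=cv2.INTER_CUBIC))
E
```

```text
[[0.6801 0.1383 0.012 ]
 [0.6494 0.0164 0.012 ]
 [0.4883 0.0567 0.012 ]
 [0.5193 0.1789 0.012 ]] [0.58429707 0.09758102 0.012     ]
yaw -14.158346653786015 0.16587089478155193
yaw -14.031467775939213 0.1660921519607906
yaw -14.13796886461965 0.1256698012668583
yaw -14.23842506190752 0.12603771957592894
cap by ray [0.51690416 0.11296763 0.188     ]
handle [0.54064601 0.2526156  0.125     ] top [0.53093855 0.25377735 0.148     ]
pad [array([ 0.5335, -0.1346,  0.009 ]), array([ 0.5276, -0.2991,  0.009 ]), array([ 0.3371, -0.2906,  0.009 ]), array([ 0.3424, -0.1301,  0.009 ])]
beaker foot/rim pix [271.6 290. ] [274.5 258.5]
tip 0.011
```

View pics/c2.png

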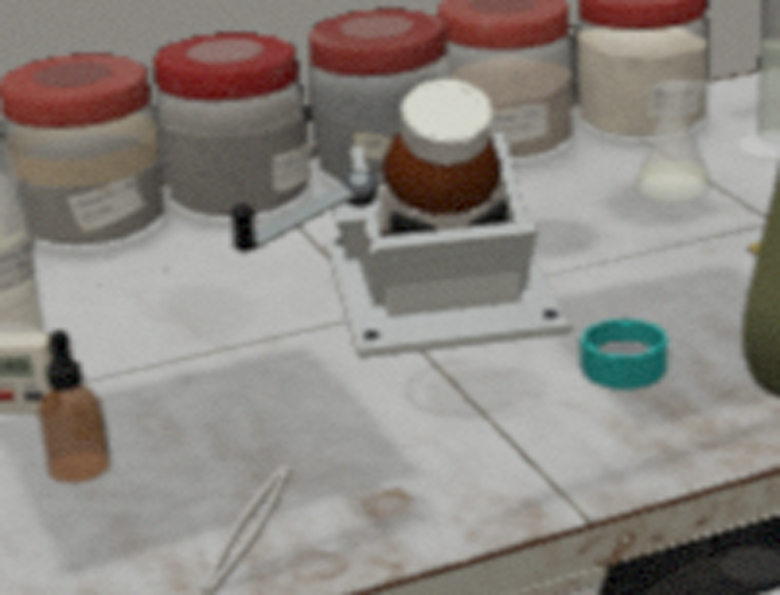

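The ring is only a flat stain at scene (262,290). The real flask is at (323,226), and the way to the lever handle at scene (212,245) is open. The holder's yaw is -14.1 deg. Now I triangulate the handle and plan the approach.

```bash
sed -i 's/deg2rad(-15.5)/deg2rad(-14.1)/' h.py; cat >> h.py <<'E'
FOOT=np.array([.5173,.1140,.188])-.163*AX
def RT(y): # tool z=-AX, jaw dir y (unit, in plane)
    y=y/np.linalg.norm(y);z=-AX/np.linalg.norm(AX);return np.column_stack([np.cross(y,z),y,z])
E
cat > a.py <<'E'
from h import *
print('foot',FOOT)
for z in(.115,.125,.135):
    p=ray('top',200.3,214.8,z);print(z,p.round(4),proj('scene',p),'plane coords',np.round([(p-FOOT)@XT,(p-FOOT)@YH,(p-FOOT)@AX],4))
pv=ray('top',180+262/4.6,160+190/4.6,.122);print('pivot',np.round([(pv-FOOT)@XT,(pv-FOOT)@YH,(pv-FOOT)@AX],4))
plan([.50,-.2,.38],status.state()['tool_rot'])
E
python3 a.py
```

```text
foot [0.59634457 0.09414538 0.046842  ]
0.115 [0.5425 0.2544 0.115 ] [211.6 243.8] plane coords [-0.045   0.1423  0.1047]
0.125 [0.5406 0.2526 0.125 ] [212.2 240.4] plane coords [-0.0411  0.1401  0.114 ]
0.135 [0.5388 0.2509 0.135 ] [212.7 237. ] plane coords [-0.0373  0.138   0.1233]
pivot [0.0066 0.056  0.083 ]
n 13 turn/row [0. 0. 0.] dist cm 43.3
[ 0.     0.     0.     2.831 -1.397 -1.063]
[ 0.     0.     0.     2.831 -1.397 -1.063]
[ 0.     0.     0.     2.831 -1.397 -1.063]
[ 0.     0.     0.     2.831 -1.397 -1.063]
[ 0.     0.     0.     2.831 -1.397 -1.063]
[ 0.     0.     0.     2.831 -1.397 -1.063]
[ 0.     0.     0.     2.831 -1.397 -1.063]
[ 0.     0.     0.     2.831 -1.397 -1.063]
[ 0.     0.     0.     2.831 -1.397 -1.063]
[ 0.     0.     0.     2.831 -1.397 -1.063]
[ 0.     0.     0.     2.831 -1.397 -1.063]
[ 0.     0.     0.     2.831 -1.397 -1.063]
[ 0.     0.     0.     2.831 -1.397 -1.063]
```

Call:
send_rows(increments="0 0 0 0 0 -3.5 1;0 0 0 2.9 -1.4 -1.2 1;0 0 0 2.9 -1.4 -1.2 1;0 0 0 2.9 -1.4 -1.2 1;0 0 0 2.9 -1.4 -1.2 1;0 0 0 2.9 -1.4 -1.2 1;0 0 0 2.9 -1.4 -1.2 1;0 0 0 2.9 -1.4 -1.2 1")

```text
time: 0.77
tool_pos: [0.3855, -0.342, 0.3573]
tool_rot: [[0.911, 0.412, -0.01], [0.413, -0.911, 0.015], [-0.003, -0.018, -1.0]]
contact_force: [0.2, -0.3, 0.3]
opening: 0.0855
```

```bash
cat >> h.py <<'E'
def B(x,y,a): return FOOT+x*XT+y*YH+a*AX
PIV=np.array([.006,.058])
def arm(th): # th 0..1.57, plane direction of arm
    a0=np.arctan2(.0855,-.050)-th; return np.array([np.cos(a0),np.sin(a0)])
def tang(th): d=arm(th);return np.array([d[1],-d[0]])
def P2(v): return v[0]*XT+v[1]*YH
E
python3 - <<'E'
from h import *
s=status.state();print(s['tool_pos'],s['tool_rot'].round(3),s['qpos'].round(2))
R=RT(P2(tang(0)));print(R.round(3), B(-.044,.1415,.20))
plan(B(-.044,.1415,.20),R)
E
```

```text
[ 0.38551691 -0.34199496  0.35731725] [[ 0.911  0.412 -0.01 ]
 [ 0.413 -0.911  0.015]
 [-0.003 -0.018 -1.   ]] [-0.81  0.16  1.42  0.    1.58  0.34]
[[-0.214  0.848  0.485]
 [ 0.944  0.307 -0.122]
 [-0.252  0.432 -0.866]] [0.49687289 0.26502647 0.198042  ]
n 19 turn/row [-0.03   0.005 -0.073] dist cm 63.74
[-0.03   0.005 -0.073  1.855 -2.653  0.881]
[-0.03   0.005 -0.073  2.041 -2.536  0.812]
[-0.03   0.005 -0.073  2.218 -2.403  0.747]
[-0.03   0.005 -0.073  2.386 -2.256  0.688]
[-0.03   0.005 -0.073  2.542 -2.095  0.634]
[-0.03   0.005 -0.073  2.687 -1.921  0.586]
[-0.03   0.005 -0.073  2.818 -1.736  0.544]
[-0.03   0.005 -0.073  2.936 -1.541  0.509]
[-0.03   0.005 -0.073  3.039 -1.337  0.48 ]
[-0.03   0.005 -0.073  3.127 -1.124  0.458]
[-0.03   0.005 -0.073  3.2   -0.906  0.443]
[-0.03   0.005 -0.073  3.256 -0.682  0.435]
[-0.03   0.005 -0.073  3.295 -0.455  0.434]
[-0.03   0.005 -0.073  3.318 -0.225  0.44 ]
[-0.03   0.005 -0.073  3.324  0.005  0.453]
[-0.03   0.005 -0.073  3.313  0.235  0.474]
[-0.03   0.005 -0.073  3.285  0.462  0.501]
[-0.03   0.005 -0.073  3.24   0.686  0.534]
[-0.03   0.005 -0.073  3.179  0.905  0.575]
```

Call:
send_rows(increments="-0.03 0.005 -0.075 1.9 -2.7 0 1;-0.03 0.005 -0.075 2.0 -2.5 0 1;-0.03 0.005 -0.075 2.2 -2.4 0 1;-0.03 0.005 -0.075 2.4 -2.3 0 1;-0.03 0.005 -0.075 2.5 -2.1 0 1;-0.03 0.005 -0.075 2.7 -1.9 0 1;-0.03 0.005 -0.075 2.8 -1.7 0 1;-0.03 0.005 -0.075 2.9 -1.5 0 1")

```text
time: 1.43
tool_pos: [0.431, -0.0747, 0.3437]
tool_rot: [[0.497, 0.846, 0.191], [0.867, -0.478, -0.139], [-0.026, 0.234, -0.972]]
contact_force: [1.1, 1.4, -0.2]
opening: 0.085
```

```bash
cat > p.py <<'E'
from h import *
import sys
s=status.state();print(s['time'],s['tool_pos'].round(4),s['qpos'].round(2))
plan(B(-.044,.1415,.20),RT(P2(tang(0))))
E
python3 p.py
```

```text
1.4333 [ 0.431  -0.0747  0.3437] [-0.18 -0.07  1.72 -0.11  1.27  0.35]
n 11 turn/row [-0.029  0.004 -0.07 ] dist cm 37.55
[-0.029  0.004 -0.07   3.011 -1.28   0.973]
[-0.029  0.004 -0.07   3.09  -1.094  0.952]
[-0.029  0.004 -0.07   3.156 -0.903  0.936]
[-0.029  0.004 -0.07   3.208 -0.707  0.927]
[-0.029  0.004 -0.07   3.247 -0.507  0.923]
[-0.029  0.004 -0.07   3.271 -0.305  0.925]
[-0.029  0.004 -0.07   3.282 -0.103  0.933]
[-0.029  0.004 -0.07   3.278  0.1    0.948]
[-0.029  0.004 -0.07   3.259  0.301  0.968]
[-0.029  0.004 -0.07   3.227  0.5    0.993]
[-0.029  0.004 -0.07   3.181  0.696  1.024]
```

Call:
send_rows(increments="-0.03 0.004 -0.07 3.0 -1.3 0.3 1;-0.03 0.004 -0.07 3.1 -1.1 0.3 1;-0.03 0.004 -0.07 3.2 -0.9 0.3 1;-0.03 0.004 -0.07 3.2 -0.7 0.3 1;-0.03 0.004 -0.07 3.2 -0.5 0.3 1;-0.03 0.004 -0.07 3.2 -0.3 0.3 1;-0.03 0.004 -0.07 3.2 -0.1 0.3 1;-0.03 0.004 -0.07 3.2 0.1 0.3 1")

```text
time: 2.1
tool_pos: [0.4575, 0.1918, 0.2835]
tool_rot: [[-0.049, 0.901, 0.431], [0.981, 0.125, -0.149], [-0.188, 0.415, -0.89]]
contact_force: [0.4, -0.9, 0.0]
opening: 0.0857
```

```bash
python3 p.py
```

```text
2.1 [0.4575 0.1918 0.2835] [ 0.57  0.04  1.85 -0.44  0.99  0.68]
n 4 turn/row [-0.016  0.003 -0.045] dist cm 11.92
[-0.016  0.003 -0.045  2.149  0.228  2.052]
[-0.016  0.003 -0.045  2.13   0.292  2.063]
[-0.016  0.003 -0.045  2.109  0.354  2.076]
[-0.016  0.003 -0.045  2.084  0.416  2.089]
```

Call:
send_rows(increments="-0.016 0.003 -0.045 2.1 0.2 2.0 1;-0.016 0.003 -0.045 2.1 0.3 2.0 1;-0.016 0.003 -0.045 2.1 0.3 2.0 1;-0.016 0.003 -0.045 2.1 0.4 2.0 1;-0.007 0.001 -0.02 1 0.2 1 1;0 0 0 0 0 0 1")

```text
time: 2.6
tool_pos: [0.4968, 0.2861, 0.1834]
tool_rot: [[-0.254, 0.831, 0.495], [0.93, 0.35, -0.11], [-0.264, 0.432, -0.862]]
contact_force: [-0.4, -0.5, -0.5]
opening: 0.0855
```

```bash
python3 p.py; python3 - <<'E'
from h import *
im,d=shot('top','t1'); k=im[150:270,160:290,::-1];cv2.imwrite('pics/c3.png',cv2.resize(k,None,fx=4.6,fy=4.6,interpolation=cv2.INTER_CUBIC))
im,d=shot('scene','s1'); k=im[170:280,170:300,::-1];cv2.imwrite('pics/c4.png',cv2.resize(k,None,fx=5,fy=5,interpolation=cv2.INTER_CUBIC))
a=cv2.imread('pics/c3.png');b=cv2.resize(cv2.imread('pics/c4.png'),None,fx=.6,fy=.6);b=cv2.copyMakeBorder(b,0,a.shape[0]-b.shape[0],0,0,0)
o=np.hstack([cv2.resize(a,(400,int(400*a.shape[0]/a.shape[1]))),]);b=b[:o.shape[0]];cv2.imwrite('pics/c5.png',np.hstack([o,b]))
E
```

```text
2.6 [0.4968 0.2861 0.1834] [ 0.7   0.26  1.9  -0.64  0.75  0.8 ]
n 1 turn/row [ 0.014 -0.008  0.043] dist cm 2.56
[ 0.014 -0.008  0.043 -2.349 -0.101 -1.024]
```

View pics/c5.png

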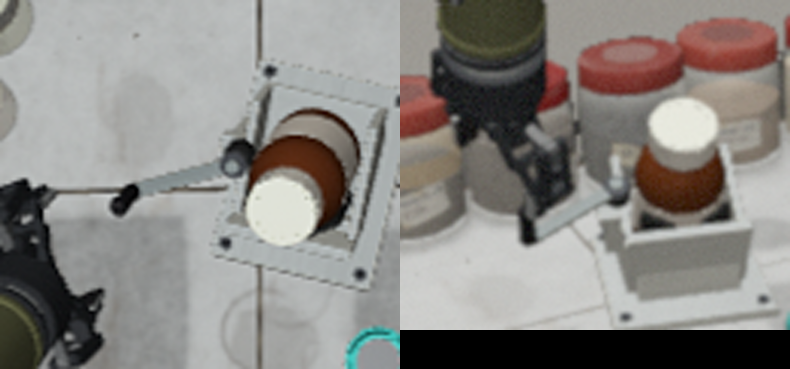

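The gripper is behind the handle (left panel, handle at (125,200)) and about 25 mm too far out. I'll correct, then descend along the axis.

Call:
send_rows(increments="0.014 -0.008 0.043 -2.2 -0.1 -1.0 1;0 0 0 0 0 0 1;0 0 0 0 0 0 1")

```text
time: 2.95
tool_pos: [0.4961, 0.2631, 0.2015]
tool_rot: [[-0.207, 0.849, 0.485], [0.946, 0.301, -0.123], [-0.251, 0.433, -0.866]]
contact_force: [0.3, -0.0, -0.4]
opening: 0.0854
```

```bash
sed -i 's/\.20)/float(sys.argv[1]))/' p.py; python3 p.py .107
```

```text
2.95 [0.4961 0.2631 0.2015] [ 0.67  0.22  1.89 -0.6   0.78  0.77]
n 3 turn/row [-0.     0.001 -0.002] dist cm 9.61
[-0.000e+00  1.000e-03 -2.000e-03  9.000e-02 -9.000e-03  3.203e+00]
[-0.000e+00  1.000e-03 -2.000e-03  8.800e-02 -9.000e-03  3.203e+00]
[-0.000e+00  1.000e-03 -2.000e-03  8.600e-02 -9.000e-03  3.203e+00]
```

Call:
send_rows(increments="0 0 0 0.1 0 2.4 1;0 0 0 0.1 0 2.4 1;0 0 0 0.1 0 2.4 1;0 0 0 0 0 1.2 1;0 0 0 0 0 0 1;0 0 0 0 0 0 1")

```text
time: 3.45
tool_pos: [0.5407, 0.256, 0.1339]
tool_rot: [[-0.202, 0.844, 0.496], [0.949, 0.294, -0.115], [-0.243, 0.448, -0.861]]
contact_force: [0.6, -1.0, 0.5]
opening: 0.0853
```

```bash
python3 p.py .107
```

```text
3.45 [0.5407 0.256  0.1339] [ 0.6   0.35  1.93 -0.72  0.6   0.88]
n 1 turn/row [ 0.014 -0.003 -0.016] dist cm 1.66
[ 0.014 -0.003 -0.016  0.151 -0.695  1.5  ]
```

Call:
send_rows(increments="0.014 -0.003 -0.016 0.1 -0.7 1.0 1;0 0 0 0 0 0.5 1;0 0 0 0 0 0 1;0 0 0 0 0 0 1")

```text
time: 3.78
tool_pos: [0.5422, 0.2537, 0.1193]
tool_rot: [[-0.214, 0.846, 0.487], [0.944, 0.308, -0.12], [-0.252, 0.434, -0.865]]
contact_force: [-0.9, -0.6, 0.5]
opening: 0.0858
```

```bash
python3 p.py .107;  python3 - <<'E'
from h import *
a,_=shot('scene','s2');b,_=shot('top','t2')
a=cv2.resize(a[190:290,160:280,::-1],(390,325),interpolation=cv2.INTER_CUBIC);b=cv2.resize(b[160:260,150:270,::-1],(390,325),interpolation=cv2.INTER_CUBIC)
cv2.imwrite('pics/c6.png',np.hstack([a,b]))
E
```

```text
3.7833 [0.5422 0.2537 0.1193] [ 0.59  0.38  1.94 -0.74  0.58  0.89]
n 1 turn/row [ 0.003 -0.001  0.   ] dist cm 0.18
[ 0.003 -0.001  0.     0.052 -0.094  0.146]
```

View pics/c6.png

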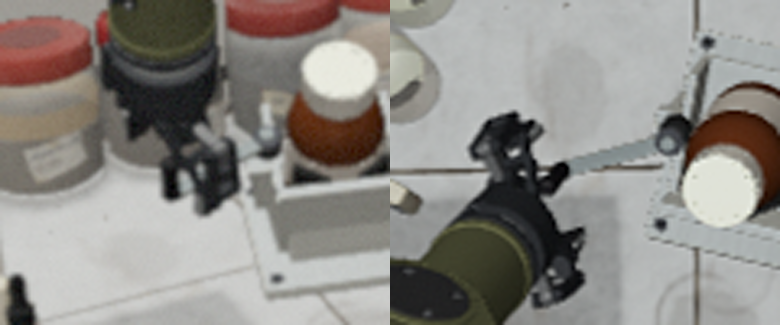

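The handle (right panel, (555,175)) lies between the two fingers. I'll close on it.

Call:
send_rows(increments="0 0 0 0 0 0 0;0 0 0 0 0 0 0;0 0 0 0 0 0 0;0 0 0 0 0 0 0;0 0 0 0 0 0 0;0 0 0 0 0 0 0;0 0 0 0 0 0 0;0 0 0 0 0 0 0", newtons=25)

```text
time: 4.55
tool_pos: [0.5422, 0.2547, 0.1211]
tool_rot: [[-0.215, 0.845, 0.49], [0.944, 0.308, -0.118], [-0.251, 0.437, -0.864]]
contact_force: [-0.1, -0.9, -0.1]
opening: 0.0152
```

Call:
send_rows(increments="0 0 0.1 -0.05 0.95 0 0;0 0 0.1 -0.05 0.95 0 0;0 0 0.1 -0.05 0.95 0 0;0 0 0.1 -0.05 0.95 0 0;0 0 0.1 -0.05 0.95 0 0;0 0 0 0 0 0 0")

```text
time: 5.05
tool_pos: [0.582, 0.2556, 0.1433]
tool_rot: [[0.234, 0.842, 0.486], [0.972, -0.199, -0.122], [-0.006, 0.501, -0.866]]
contact_force: [1.2, -0.8, 0.8]
opening: 0.0148
```

```bash
cat > q.py <<'E'
from h import *
s=status.state();p=s['tool_pos']-FOOT;R=s['tool_rot']
print(s['time'],'plane',np.round([p@XT,p@YH,p@AX],4),'z err deg',np.rad2deg(np.arccos(-R[:,2]@AX/np.linalg.norm(AX))).round(2),'xaxis ang',np.rad2deg(np.arctan2(R[:,0]@YH,R[:,0]@XT)).round(1),'pos ang',np.rad2deg(np.arctan2(p@YH-PIV[1],p@XT-PIV[0])).round(1),'r',np.hypot(p@YH-PIV[1],p@XT-PIV[0]).round(4),'F tool',(R.T@s['contact_force']).round(1),s['opening'].round(4),s['qpos'].round(2))
E
python3 q.py
```

```text
Traceback (most recent call last):
  File "q.py", line 3, in <module>
    print(s['time'],'plane',np.round([p@XT,p@YH,p@AX],4),'z err deg',np.rad2deg(np.arccos(-R[:,2]@AX/np.linalg.norm(AX))).round(2),'xaxis ang',np.rad2deg(np.arctan2(R[:,0]@YH,R[:,0]@XT)).round(1),'pos ang',np.rad2deg(np.arctan2(p@YH-PIV[1],p@XT-PIV[0])).round(1),'r',np.hypot(p@YH-PIV[1],p@XT-PIV[0]).round(4),'F tool',(R.T@s['contact_force']).round(1),s['opening'].round(4),s['qpos'].round(2))
                                                                                                                                                                                                                                                                                                                                                                 ^^^^^^^^^^^^^^^^^^
AttributeError: 'float' object has no attribute 'round'
```

```bash
sed -i "s/s\['opening'\].round(4)/s['opening']/" q.py; python3 q.py
```

```text
5.05 plane [0.0021 0.1531 0.1101] z err deg 0.06 xaxis ang 90.7 pos ang 92.3 r 0.0952 F tool [-0.5  1.6  0. ] 0.014823715841914949 [ 0.55  0.38  1.84 -0.64  0.64  1.25]
```

Call:
send_rows(increments="0 0 0.1 -0.05 0.95 0 0;0 0 0.1 -0.05 0.95 0 0;0 0 0.1 -0.05 0.95 0 0;0 0 0.1 -0.05 0.95 0 0;0 0 0.1 -0.05 0.95 0 0;0 0 0.1 -0.05 0.95 0 0;0 0 0.1 -0.05 0.95 0 0;0 0 0 0 0 0 0")

```text
time: 5.72
tool_pos: [0.625, 0.2241, 0.1717]
tool_rot: [[0.724, 0.493, 0.483], [0.611, -0.783, -0.117], [0.32, 0.379, -0.868]]
contact_force: [1.6, -1.4, 2.1]
opening: 0.015
```

```bash
python3 q.py
```

```text
5.7167 plane [0.0591 0.133  0.11  ] z err deg 0.35 xaxis ang 50.3 pos ang 54.7 r 0.0919 F tool [ 1.   2.6 -0.9] 0.015034279004281316 [ 0.45  0.36  1.77 -0.53  0.67  1.76]
```

Call:
send_rows(increments="0 0 0.08 0 0.95 0 0;0 0 0.08 0 0.95 0 0;0 0 0.08 -0.05 0.95 0 0;0 0 0.08 -0.05 0.95 0 0;0 0 0 0 0 0 0")

```text
time: 6.13
tool_pos: [0.6328, 0.2075, 0.1783]
tool_rot: [[0.84, 0.256, 0.478], [0.336, -0.938, -0.088], [0.426, 0.235, -0.874]]
contact_force: [1.9, -4.9, 2.6]
opening: 0.015
```

```bash
python3 q.py
```

```text
6.1333 plane [0.0724 0.1189 0.11  ] z err deg 2.0 xaxis ang 32.1 pos ang 42.5 r 0.0901 F tool [ 1.   5.7 -0.9] 0.014975827819453402 [ 0.4   0.34  1.77 -0.46  0.65  1.96]
```

Call:
send_rows(increments="0 0 0 0 1.5 0 0;0 0 0 0 1.5 0 0;0 0 0 0 1.5 0 0;0 0 0 0 1.5 0 0")

```text
time: 6.47
tool_pos: [0.6345, 0.2042, 0.179]
tool_rot: [[0.831, 0.295, 0.471], [0.336, -0.942, -0.003], [0.443, 0.161, -0.882]]
contact_force: [-16.9, 52.9, -5.0]
opening: 0.0152
```

```bash
python3 q.py; python3 -c "
import numpy as np
p=np.array([[-.044,.1415],[.0021,.1531],[.0591,.133],[.0724,.1189]])
A=np.c_[2*p,np.ones(4)];s=np.linalg.lstsq(A,(p**2).sum(1),rcond=None)[0];print(s[:2],np.sqrt(s[2]+s[:2]@s[:2]))"
```

```text
6.4667 plane [0.0749 0.1161 0.1093] z err deg 6.89 xaxis ang 31.9 pos ang 40.1 r 0.0901 F tool [  1.5 -55.6  -3.8] 0.015150924215128791 [ 0.33  0.32  1.79 -0.29  0.58  1.77]
[0.00109885 0.06160319] 0.09167673053185427
```

Call:
send_rows(increments="0 0 0 0 -0.3 0 0;0 0 0 0 0 0 0")

```text
time: 6.63
tool_pos: [0.6304, 0.2139, 0.1761]
tool_rot: [[0.826, 0.313, 0.47], [0.353, -0.936, 0.003], [0.44, 0.163, -0.883]]
contact_force: [4.0, -5.6, -1.6]
opening: 0.0148
```

```bash
python3 q.py; python3 - <<'E'
from h import *
a,_=shot('scene','s3');b,_=shot('top','t3')
a=cv2.resize(a[190:290,180:300,::-1],(390,325),interpolation=cv2.INTER_CUBIC);b=cv2.resize(b[90:250,160:352,::-1],(390,325),interpolation=cv2.INTER_CUBIC)
cv2.imwrite('pics/c7.png',np.hstack([a,b]))
E
```

```text
6.6333 plane [0.068  0.1244 0.11  ] z err deg 7.28 xaxis ang 32.9 pos ang 47.0 r 0.0908 F tool [0.6 6.2 3.3] 0.014831788652569176 [ 0.35  0.33  1.79 -0.29  0.58  1.77]
```

View pics/c7.png

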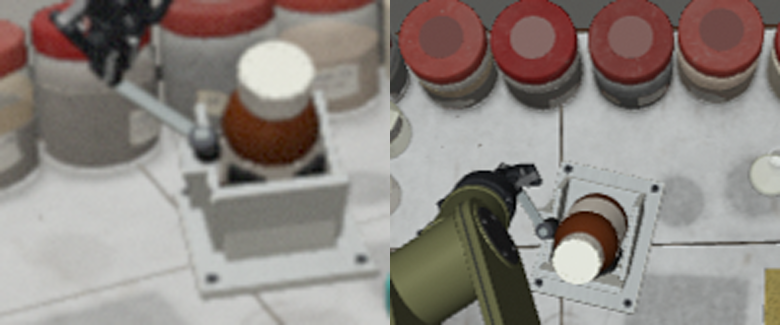

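The lever is near its stop: it met 55 N and the tool twisted 7 deg. My relaxing row dragged it back about 10 mm. I'll re-grasp with the tool aligned and push it home again, then release without pulling back.

Call:
send_rows(increments="0 0 0 0 0 0 0.6;0 0 0 0 0 0 0.6;0 0 0 0 0 0 0.6;0 0 0 0 0 0 0.6")

```text
time: 7.07
tool_pos: [0.6309, 0.2092, 0.1763]
tool_rot: [[0.829, 0.306, 0.468], [0.347, -0.938, -0.001], [0.438, 0.163, -0.884]]
contact_force: [0.0, -0.3, 0.4]
opening: 0.0512
```

```bash
python3 q.py; python3 - <<'E'
from h import *
a=np.deg2rad(36); plan(B(.068,.1244,.110),RT(P2([np.sin(a),-np.cos(a)])))
E
```

```text
7.0667 plane [0.0694 0.12   0.1094] z err deg 7.07 xaxis ang 32.6 pos ang 44.4 r 0.0887 F tool [ 0.1  0.4 -0.4] 0.051219104199758926 [ 0.34  0.33  1.79 -0.29  0.58  1.77]
n 2 turn/row [-0.061 -0.012 -0.029] dist cm 0.46
[-0.061 -0.012 -0.029  0.058 -0.224 -0.002]
[-0.061 -0.012 -0.029  0.064 -0.222 -0.016]
```

Call:
send_rows(increments="-0.061 -0.012 -0.029 0.06 -0.2 0 0.6;-0.061 -0.012 -0.029 0.06 -0.2 0 0.6;0 0 0 0 0 0 0.6;0 0 0 0 0 0 0;0 0 0 0 0 0 0;0 0 0 0 0 0 0;0 0 0 0 0 0 0;0 0 0 0 0 0 0")

```text
time: 7.73
tool_pos: [0.6315, 0.2092, 0.1769]
tool_rot: [[0.826, 0.288, 0.484], [0.39, -0.912, -0.123], [0.406, 0.291, -0.866]]
contact_force: [0.3, 2.1, -1.8]
opening: 0.0152
```

```bash
python3 q.py
```

```text
7.7333 plane [0.0703 0.1202 0.1096] z err deg 0.11 xaxis ang 35.4 pos ang 44.1 r 0.0894 F tool [ 0.4 -2.3  1.5] 0.01523580900688285 [ 0.43  0.35  1.77 -0.53  0.67  1.98]
```

Call:
send_rows(increments="0 0 0.02 0 0.6 0 0;0 0 0.02 0 0.6 0 0;0 0 0.02 0 0.6 0 0")

```text
time: 7.98
tool_pos: [0.6334, 0.2047, 0.1785]
tool_rot: [[0.843, 0.24, 0.482], [0.324, -0.941, -0.099], [0.43, 0.239, -0.87]]
contact_force: [-9.1, 28.0, -8.0]
opening: 0.015
```

```bash
python3 q.py
```

```text
7.9833 plane [0.0736 0.1162 0.1095] z err deg 1.36 xaxis ang 31.3 pos ang 40.7 r 0.0892 F tool [ -2.  -30.4  -0.2] 0.015034542075822317 [ 0.4   0.34  1.77 -0.48  0.65  2.  ]
```

Call:
send_rows(increments="0 0 0 0 0.3 0 0.5;0 0 0 0 0.1 0 0.5;0 0 0 0 0 0 0.5;0 0 0 0 0 0 0.5")

```text
time: 8.32
tool_pos: [0.6326, 0.2009, 0.1783]
tool_rot: [[0.844, 0.239, 0.48], [0.322, -0.942, -0.097], [0.428, 0.236, -0.872]]
contact_force: [0.7, 0.1, 0.1]
opening: 0.0429
```

```bash
python3 q.py
```

```text
8.3167 plane [0.0737 0.1123 0.1093] z err deg 1.48 xaxis ang 31.2 pos ang 38.8 r 0.0868 F tool [0.6 0.1 0.2] 0.04287406688307349 [ 0.39  0.34  1.78 -0.47  0.64  1.98]
```

Call:
send_rows(increments="0 0 0 0 0 -2 0.7;0 0 0 0 0 -3 1;0 0 0 0 0 -3 1;0 0 0 0 0 -3 1;0 0 0 0 0 -2 1;0 0 0 0 0 0 1")

```text
time: 8.82
tool_pos: [0.5694, 0.2071, 0.295]
tool_rot: [[0.849, 0.231, 0.475], [0.317, -0.942, -0.107], [0.423, 0.241, -0.874]]
contact_force: [0.2, 0.8, 0.9]
opening: 0.0854
```

```bash
python3 q.py; cat > pc.py <<'E'
from h import *
import sys
a=np.deg2rad(float(sys.argv[2])); plan(B(0,0,float(sys.argv[1])),RT(P2([np.sin(a),-np.cos(a)])),vmax=2.5)
E
python3 pc.py .225 60
```

```text
8.8167 plane [0.0776 0.103  0.2418] z err deg 1.11 xaxis ang 30.9 pos ang 32.2 r 0.0846 F tool [ 0.8 -0.5 -0.8] 0.08543932695913851 [ 0.46  0.15  1.7  -0.4   0.92  1.92]
n 6 turn/row [-0.003  0.    -0.085] dist cm 13.01
[-0.003  0.    -0.085 -1.99   0.813  0.28 ]
[-0.003  0.    -0.085 -2.052  0.641  0.282]
[-0.003  0.    -0.085 -2.099  0.465  0.282]
[-0.003  0.    -0.085 -2.13   0.285  0.283]
[-0.003  0.    -0.085 -2.147  0.103  0.282]
[-0.003  0.    -0.085 -2.148 -0.08   0.281]
```

Call:
send_rows(increments="-0.003 0 -0.085 -2.0 0.8 0.2 1;-0.003 0 -0.085 -2.0 0.6 0.2 1;-0.003 0 -0.085 -2.1 0.5 0.2 1;-0.003 0 -0.085 -2.1 0.3 0.2 1;-0.003 0 -0.085 -2.1 0.1 0.2 1;-0.003 0 -0.08 -1.5 0 0.2 1;0 0 0 0 0 0 1;0 0 0 0 0 0 1")

```text
time: 9.48
tool_pos: [0.491, 0.1185, 0.2462]
tool_rot: [[0.623, 0.613, 0.486], [0.744, -0.656, -0.126], [0.242, 0.441, -0.865]]
contact_force: [-0.2, -0.3, 0.9]
opening: 0.0856
```

```bash
python3 q.py; python3 pc.py .225 60; python3 - <<'E'
from h import *
a,_=shot('scene','s4');b,_=shot('top','t4')
a=cv2.resize(a[170:270,190:310,::-1],(390,325),interpolation=cv2.INTER_CUBIC);b=cv2.resize(b[140:260,180:324,::-1],(390,325),interpolation=cv2.INTER_CUBIC)
cv2.imwrite('pics/c8.png',np.hstack([a,b]))
E
```

```text
9.4833 plane [ 0.0061 -0.0021  0.2267] z err deg 0.29 xaxis ang 60.9 pos ang -89.9 r 0.0601 F tool [-0.1  0.5 -0.9] 0.08555155005815478 [ 0.36  0.04  1.98 -0.45  0.73  1.4 ]
n 1 turn/row [0.005 0.002 0.015] dist cm 0.67
[ 0.005  0.002  0.015 -0.115 -0.634  0.167]
```

View pics/c8.png

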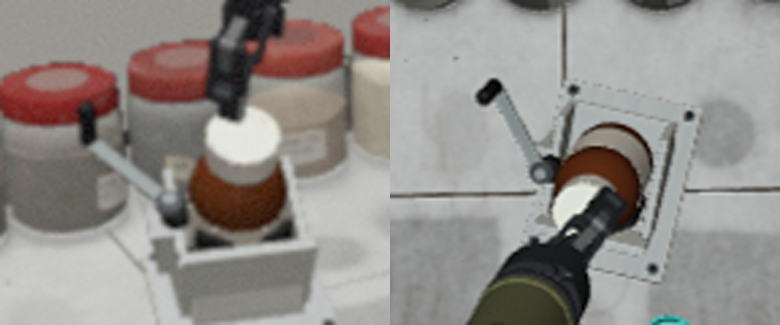

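The lever now points backward: its handle is at right panel (490,92) with the pivot at (543,172). I'll compute the swing angle from that.

```bash
python3 - <<'E'
from h import *
from scipy.optimize import brentq
def onax(u,v,a):
    z=brentq(lambda z:(ray('top',u,v,z)-FOOT)@AX-a,0,.4);p=ray('top',u,v,z)-FOOT;return np.array([p@XT,p@YH])
b=np.load('pics/t4_i.npy').astype(int);g=b.sum(2)
m=np.zeros(g.shape,bool);m[165:182,205:228]=1;m&=g<130
v,u=np.nonzero(m);print(len(u),u.mean(),v.mean())
b0=np.load('pics/t0_i.npy').astype(int).sum(2);m=np.zeros(g.shape,bool);m[205:225,190:206]=1;m&=b0<130
v0,u0=np.nonzero(m);print(len(u0),u0.mean(),v0.mean())
h1=onax(u.mean(),v.mean(),.109);h0=onax(u0.mean(),v0.mean(),.109)
for pv in (onax(236.6,203.4,.083),PIV,np.array([.0011,.0616])):
    a=[np.arctan2(*(h-pv)[::-1]) for h in(h0,h1)];print(pv,h0,h1,a,a[0]-a[1],np.linalg.norm(h0-pv),np.linalg.norm(h1-pv))
c=np.linalg.norm(h1-h0);print('chord angle',2*np.arcsin(c/2/.095))
E
```

```text
45 216.35555555555555 173.51111111111112
47 200.25531914893617 214.36170212765958
[0.00070767 0.0560146 ] [-0.04201114  0.14155704] [0.07709696 0.11602583] [np.float64(2.033953593632968), np.float64(0.6658969464140032)] 1.3680566472189648 0.0956159224182609 0.09714253735530175
[0.006 0.058] [-0.04201114  0.14155704] [0.07709696 0.11602583] [np.float64(2.092323311279541), np.float64(0.6845115796383033)] 1.407811731641238 0.09636828979292857 0.0917702283430702
[0.0011 0.0616] [-0.04201114  0.14155704] [0.07709696 0.11602583] [np.float64(2.0652935418646434), np.float64(0.6214881100287586)] 1.4438054318358848 0.09083885455348023 0.0934757138268259
chord angle 1.3919261136323051
```

The camera gives a swing of about 1.39–1.44 rad from the start, which is too close to 1.4, though the lever met a hard stop twice. I'll test it with a push from closed fingertips before touching the cap.

```bash
cat > pp.py <<'E'
from h import *
import sys
x,y,ax,an=map(float,sys.argv[1:5]);a=np.deg2rad(an); plan(B(x,y,ax),RT(P2([np.sin(a),-np.cos(a)])),vmax=2.5)
E
python3 pp.py .045 .157 .215 127
```

```text
n 11 turn/row [ 0.     0.    -0.105] dist cm 16.33
[ 0.     0.    -0.105  1.427 -0.396  0.104]
[ 0.     0.    -0.105  1.46  -0.245  0.104]
[ 0.     0.    -0.105  1.478 -0.09   0.105]
[ 0.     0.    -0.105  1.479  0.065  0.105]
[ 0.     0.    -0.105  1.464  0.219  0.106]
[ 0.     0.    -0.105  1.433  0.372  0.106]
[ 0.     0.    -0.105  1.386  0.52   0.107]
[ 0.     0.    -0.105  1.324  0.662  0.107]
[ 0.     0.    -0.105  1.247  0.797  0.107]
[ 0.     0.    -0.105  1.157  0.923  0.107]
[ 0.     0.    -0.105  1.054  1.039  0.108]
```

Call:
send_rows(increments="0 0 -0.105 1.4 -0.4 0.1 0;0 0 -0.105 1.5 -0.2 0.1 0;0 0 -0.105 1.5 -0.1 0.1 0;0 0 -0.105 1.5 0.1 0.1 0;0 0 -0.105 1.5 0.2 0.1 0;0 0 -0.105 1.4 0.4 0.1 0;0 0 -0.105 1.4 0.5 0.1 0;0 0 -0.105 1.3 0.7 0.1 0")

```text
time: 10.25
tool_pos: [0.5591, 0.2344, 0.2584]
tool_rot: [[-0.061, 0.866, 0.496], [0.983, 0.139, -0.122], [-0.174, 0.48, -0.86]]
contact_force: [-0.1, -0.1, -0.5]
opening: 0.0002
```

```bash
python3 q.py; python3 pp.py .045 .157 .118 127
```

```text
10.25 plane [0.0449 0.127  0.2183] z err deg 0.7 xaxis ang 110.2 pos ang 60.6 r 0.0792 F tool [ 0.  -0.4  0.4] 0.00017799732624947367 [ 0.54  0.19  1.76 -0.5   0.85  0.7 ]
n 5 turn/row [ 0.002  0.001 -0.059] dist cm 10.47
[ 2.000e-03  1.000e-03 -5.900e-02  5.650e-01  1.850e-01  2.009e+00]
[ 2.000e-03  1.000e-03 -5.900e-02  5.520e-01  2.230e-01  2.009e+00]
[ 2.000e-03  1.000e-03 -5.900e-02  5.370e-01  2.600e-01  2.008e+00]
[ 2.000e-03  1.000e-03 -5.900e-02  5.190e-01  2.950e-01  2.008e+00]
[ 2.000e-03  1.000e-03 -5.900e-02  5.000e-01  3.300e-01  2.008e+00]
```

Call:
send_rows(increments="0 0 -0.06 1.4 0.5 0 0;0 0 -0.06 1.3 0.5 0.5 0;0 0 -0.06 0.2 0.2 2 0;0 0 -0.06 0 0 2.2 0;0 0 -0.06 0 0 2.2 0;0 0 0 0 0 2.2 0;0 0 0 0 0 0 0;0 0 0 0 0 0 0")

```text
time: 10.92
tool_pos: [0.6303, 0.2745, 0.1844]
tool_rot: [[-0.325, 0.794, 0.513], [0.895, 0.434, -0.103], [-0.305, 0.426, -0.852]]
contact_force: [-0.7, 0.8, 0.2]
opening: -0.0002
```

```bash
python3 q.py; python3 pp.py .045 .157 .118 127
```

```text
10.9167 plane [0.0592 0.1832 0.1246] z err deg 2.11 xaxis ang 127.9 pos ang 67.0 r 0.136 F tool [ 0.8 -0.1 -0.6] -0.00022032797364666712 [ 0.53  0.37  1.72 -0.57  0.7   0.49]
n 2 turn/row [ 0.018 -0.002  0.008] dist cm 3.05
[ 0.018 -0.002  0.008 -0.596 -1.377  0.279]
[ 0.018 -0.002  0.008 -0.606 -1.367  0.305]
```

Call:
send_rows(increments="0.018 -0.002 0.008 -0.6 -1.3 0.3 0;0.018 -0.002 0.008 -0.6 -1.2 0.3 0;0 0 0 -0.8 0 0 0;0 0 0 -0.8 0 0 0;0 0 0 -0.5 0 0 0;0 0 0 0 0 0 0")

```text
time: 11.42
tool_pos: [0.6231, 0.2312, 0.1829]
tool_rot: [[-0.307, 0.818, 0.487], [0.903, 0.411, -0.122], [-0.3, 0.403, -0.865]]
contact_force: [0.3, 0.2, 1.0]
opening: 0.0001
```

```bash
python3 q.py; python3 pp.py .0655 .13 .115 127
```

```text
11.4167 plane [0.0616 0.1394 0.1215] z err deg 0.15 xaxis ang 126.7 pos ang 55.7 r 0.0986 F tool [-0.2  0.7 -0.7] 0.00012964090383917114 [ 0.47  0.35  1.76 -0.54  0.7   0.43]
n 1 turn/row [ 0.002  0.001 -0.005] dist cm 1.21
[ 0.002  0.001 -0.005 -0.987 -0.253  0.65 ]
```

Call:
send_rows(increments="0 0 0 -0.8 -0.2 0.4 0;0 0 0 -0.6 0 0 0;0 0 0 -0.6 0 0 0;0 0 0 -0.6 0 0 0")

```text
time: 11.75
tool_pos: [0.6261, 0.2246, 0.1836]
tool_rot: [[-0.313, 0.816, 0.487], [0.913, 0.399, -0.083], [-0.262, 0.418, -0.87]]
contact_force: [-6.8, 18.7, -6.1]
opening: 0.0001
```

```bash
python3 q.py
```

```text
11.75 plane [0.0659 0.1338 0.1199] z err deg 2.24 xaxis ang 125.9 pos ang 51.7 r 0.0966 F tool [20.8 -0.6  0.5] 9.348392231890463e-05 [ 0.43  0.34  1.77 -0.48  0.66  0.37]
```

With 20.8 N on the handle, well above the 8 N that moves it, the lever did not move. It is on its stop, so the clamp is shut and the lever simply started a little off 0. Back to the cap.

Call:
send_rows(increments="0 0 0 1.0 0 0 0;0 0 0 1.0 0 -2 0;0 0 0 0 0 -3 0.5;0 0 0 0 0 -3 1;0 0 0 0 0 -3 1;0 0 0 0 0 -2 1;0 0 0 0 0 0 1")

```text
time: 12.33
tool_pos: [0.5529, 0.2548, 0.2932]
tool_rot: [[-0.316, 0.817, 0.483], [0.913, 0.4, -0.079], [-0.258, 0.416, -0.872]]
contact_force: [-0.0, 0.6, 0.1]
opening: 0.0609
```

```bash
python3 q.py; python3 pc.py .225 60
```

```text
12.3333 plane [0.0528 0.1452 0.254 ] z err deg 2.47 xaxis ang 126.0 pos ang 61.8 r 0.099 F tool [ 0.5  0.2 -0.1] 0.06086355079736974 [ 0.55  0.16  1.7  -0.41  0.92  0.35]
n 11 turn/row [-0.001 -0.004  0.105] dist cm 15.72
[-1.000e-03 -4.000e-03  1.050e-01 -7.970e-01 -1.167e+00  2.160e-01]
[-1.000e-03 -4.000e-03  1.050e-01 -9.130e-01 -1.077e+00  2.180e-01]
[-1.00e-03 -4.00e-03  1.05e-01 -1.02e+00 -9.76e-01  2.21e-01]
[-1.000e-03 -4.000e-03  1.050e-01 -1.115e+00 -8.650e-01  2.240e-01]
[-1.000e-03 -4.000e-03  1.050e-01 -1.199e+00 -7.440e-01  2.280e-01]
[-1.000e-03 -4.000e-03  1.050e-01 -1.269e+00 -6.150e-01  2.320e-01]
[-1.000e-03 -4.000e-03  1.050e-01 -1.325e+00 -4.790e-01  2.370e-01]
[-1.000e-03 -4.000e-03  1.050e-01 -1.367e+00 -3.380e-01  2.420e-01]
[-1.000e-03 -4.000e-03  1.050e-01 -1.394e+00 -1.940e-01  2.470e-01]
[-1.000e-03 -4.000e-03  1.050e-01 -1.406e+00 -4.800e-02  2.520e-01]
[-1.000e-03 -4.000e-03  1.050e-01 -1.402e+00  9.900e-02  2.580e-01]
```

```bash
python3 pc.py .20 115
```

```text
n 7 turn/row [ 0.001 -0.006  0.027] dist cm 16.37
[ 1.000e-03 -6.000e-03  2.700e-02 -1.267e+00 -1.838e+00  6.970e-01]
[ 1.000e-03 -6.000e-03  2.700e-02 -1.312e+00 -1.802e+00  7.070e-01]
[ 1.000e-03 -6.000e-03  2.700e-02 -1.356e+00 -1.764e+00  7.170e-01]
[ 1.000e-03 -6.000e-03  2.700e-02 -1.400e+00 -1.726e+00  7.270e-01]
[ 1.000e-03 -6.000e-03  2.700e-02 -1.442e+00 -1.686e+00  7.380e-01]
[ 1.000e-03 -6.000e-03  2.700e-02 -1.483e+00 -1.645e+00  7.490e-01]
[ 1.000e-03 -6.000e-03  2.700e-02 -1.523e+00 -1.603e+00  7.600e-01]
```

Call:
send_rows(increments="0 -0.006 0.027 -1.3 -1.8 0.5 1;0 -0.006 0.027 -1.3 -1.8 0.5 1;0 -0.006 0.027 -1.4 -1.8 0.5 1;0 -0.006 0.027 -1.4 -1.7 0.5 1;0 -0.006 0.027 -1.4 -1.7 0.5 1;0 -0.006 0.027 -1.3 -1.4 0.5 1;0 -0.006 0.02 -1.0 -0.9 0.3 1;0 0 0 0 0 0 1")

```text
time: 13.0
tool_pos: [0.4981, 0.1242, 0.2355]
tool_rot: [[-0.135, 0.856, 0.499], [0.969, 0.22, -0.115], [-0.208, 0.468, -0.859]]
contact_force: [-1.0, 0.6, -0.3]
opening: 0.0852
```

```bash
python3 q.py; python3 pc.py .19 115
```

```text
13.0 plane [0.0054 0.0052 0.2147] z err deg 0.99 xaxis ang 115.0 pos ang -90.6 r 0.0528 F tool [ 0.7 -0.8 -0.3] 0.08516014454873086 [ 0.36  0.06  2.   -0.47  0.68  0.48]
n 2 turn/row [ 0.008 -0.002 -0.   ] dist cm 2.58
[ 0.008 -0.002 -0.    -0.126 -0.378  1.228]
[ 0.008 -0.002 -0.    -0.124 -0.368  1.231]
```

Call:
send_rows(increments="0.008 -0.002 0 -0.2 -0.5 0.8 1;0.008 -0.002 0 -0.1 -0.3 0.8 1;0 0 0 0 0 0 1;0 0 0 0 0 0 1")

```text
time: 13.33
tool_pos: [0.5015, 0.1173, 0.2168]
tool_rot: [[-0.133, 0.864, 0.485], [0.968, 0.218, -0.122], [-0.212, 0.454, -0.866]]
contact_force: [1.1, -0.5, 1.2]
opening: 0.0855
```

```bash
python3 q.py; python3 pc.py .147 115
```

```text
13.3333 plane [ 0.0005 -0.0007  0.196 ] z err deg 0.05 xaxis ang 115.0 pos ang -95.4 r 0.0589 F tool [-0.8  1.3 -0.4] 0.08554712772548108 [ 0.34  0.09  2.02 -0.48  0.64  0.49]
n 2 turn/row [ 0.  0. -0.] dist cm 4.9
[ 0.     0.    -0.     0.042 -0.009  2.45 ]
[ 0.     0.    -0.     0.041 -0.008  2.45 ]
```

Call:
send_rows(increments="0 0 0 0.04 -0.1 1.5 1;0 0 0 0.04 -0.1 1.5 1;0 0 0 0 -0.1 1.3 1;0 0 0 0 0 0.5 1;0 0 0 0 0 0 1;0 0 0 0 0 0 1")

```text
time: 13.83
tool_pos: [0.5289, 0.1161, 0.1743]
tool_rot: [[-0.138, 0.86, 0.492], [0.968, 0.222, -0.117], [-0.21, 0.46, -0.863]]
contact_force: [0.2, 0.4, -0.2]
opening: 0.0855
```

```bash
python3 q.py; python3 pc.py .147 115
```

```text
13.8333 plane [0.0025 0.0048 0.1458] z err deg 0.5 xaxis ang 115.1 pos ang -93.8 r 0.0533 F tool [0.4 0.2 0.2] 0.08554878941599676 [ 0.31  0.19  2.04 -0.56  0.51  0.56]
n 1 turn/row [ 0.008 -0.003  0.002] dist cm 0.56
[ 0.008 -0.003  0.002 -0.332 -0.429 -0.125]
```

Call:
send_rows(increments="0.008 -0.003 0 -0.33 -0.43 -0.1 1;0 0 0 0 0 0 1;0 0 0 0 0 0 0;0 0 0 0 0 0 0;0 0 0 0 0 0 0;0 0 0 0 0 0 0", newtons=80)

```text
time: 14.33
tool_pos: [0.5249, 0.1128, 0.1771]
tool_rot: [[-0.136, 0.862, 0.488], [0.968, 0.221, -0.121], [-0.212, 0.456, -0.864]]
contact_force: [2.8, 0.0, -5.1]
opening: 0.0554
```

```bash
python3 q.py
```

```text
14.3333 plane [0.0012 0.0007 0.1497] z err deg 0.23 xaxis ang 115.1 pos ang -94.8 r 0.0575 F tool [0.7 0.1 5.7] 0.055402516755743904 [ 0.31  0.18  2.04 -0.55  0.53  0.55]
```

Call:
send_rows(increments="0 0 0 0 0 0.4 0;0 0 0 0 0 0.4 0;0 0 0 0 0 0.4 0")

```text
time: 14.58
tool_pos: [0.5289, 0.1117, 0.1703]
tool_rot: [[-0.134, 0.86, 0.492], [0.968, 0.219, -0.119], [-0.211, 0.46, -0.862]]
contact_force: [-52.0, 11.3, 71.1]
opening: 0.0551
```

```bash
python3 q.py
```

```text
14.5833 plane [0.0014 0.0006 0.1417] z err deg 0.47 xaxis ang 115.0 pos ang -94.6 r 0.0576 F tool [  2.9  -9.6 -88.2] 0.05510088446178545 [ 0.3   0.19  2.05 -0.58  0.5   0.57]
```

Bottomed, with 88 N on it. I'll ease off to about 20 N and start turning.

Call:
send_rows(increments="0 0 0 0 0 0.05 0;0 0 -0.05 0 0 0.1 0")

```text
time: 14.75
tool_pos: [0.528, 0.1122, 0.1721]
tool_rot: [[-0.177, 0.85, 0.496], [0.956, 0.267, -0.118], [-0.233, 0.453, -0.861]]
contact_force: [-8.3, 2.3, 10.9]
opening: 0.0551
```

```bash
python3 q.py
```

```text
14.75 plane [0.0014 0.0009 0.1438] z err deg 0.72 xaxis ang 117.8 pos ang -94.6 r 0.0573 F tool [  1.1  -1.5 -13.8] 0.055067277046459605 [ 0.31  0.19  2.05 -0.58  0.5   0.52]
```

Call:
send_rows(increments="0.01 0 -0.03 0 0 0.22 0;0 0 -0.06 0 0 0.18 0")

```text
time: 14.92
tool_pos: [0.5289, 0.1121, 0.1712]
tool_rot: [[-0.255, 0.834, 0.49], [0.928, 0.354, -0.119], [-0.273, 0.424, -0.864]]
contact_force: [-9.4, 1.6, 12.8]
opening: 0.0555
```

```bash
python3 q.py
```

```text
14.9167 plane [0.0018 0.001  0.1426] z err deg 0.35 xaxis ang 123.1 pos ang -94.3 r 0.0571 F tool [  0.4  -1.8 -15.9] 0.055453530240767254 [ 0.3   0.19  2.05 -0.57  0.51  0.42]
```

Call:
send_rows(increments="0 0 -0.08 0 0 0.18 0;0 0 -0.08 0 0 0.18 0;0 0 -0.08 0 0 0.18 0")

```text
time: 15.17
tool_pos: [0.5293, 0.1121, 0.1711]
tool_rot: [[-0.45, 0.743, 0.494], [0.813, 0.571, -0.118], [-0.37, 0.349, -0.861]]
contact_force: [-15.4, 2.7, 20.1]
opening: 0.0555
```

```bash
python3 q.py
```

```text
15.1667 plane [0.002  0.0011 0.1423] z err deg 0.66 xaxis ang 137.3 pos ang -94.0 r 0.0571 F tool [  1.7  -2.9 -25.2] 0.055531977700208686 [ 0.3   0.19  2.05 -0.58  0.5   0.18]
```

Call:
send_rows(increments="0 0 -0.08 0 0 0.17 0;0 0 -0.08 0 0 0.17 0;0 0 -0.08 0 0 0.17 0;0 0 -0.08 0 0 0.17 0")

```text
time: 15.5
tool_pos: [0.5292, 0.1123, 0.1711]
tool_rot: [[-0.666, 0.553, 0.501], [0.582, 0.805, -0.115], [-0.467, 0.215, -0.858]]
contact_force: [-14.5, 3.7, 17.6]
opening: 0.0551
```

```bash
sed -i "s/,s\['opening'\]/,'Mz',round((R.T@s['moment'])[2],2),s['opening']/" q.py; python3 q.py
```

```text
15.5 plane [0.0019 0.0012 0.1424] z err deg 1.08 xaxis ang 156.3 pos ang -94.1 r 0.0569 F tool [  3.6  -1.3 -22.8] Mz 0.12 0.055099458955579106 [ 0.3   0.19  2.06 -0.59  0.49 -0.14]
```

Turned 41 deg, still free (0.12 N m). Continuing.

Call:
send_rows(increments="0.01 0 -0.08 0 0 0.17 0;0 0 -0.08 0 0 0.17 0;0 0 -0.08 0 0 0.17 0")

```text
time: 15.75
tool_pos: [0.5291, 0.1122, 0.171]
tool_rot: [[-0.781, 0.376, 0.499], [0.366, 0.923, -0.122], [-0.506, 0.088, -0.858]]
contact_force: [-13.2, 1.6, 19.5]
opening: 0.055
```

```bash
python3 q.py
```

```text
15.75 plane [0.0018 0.0012 0.1423] z err deg 0.95 xaxis ang 170.5 pos ang -94.2 r 0.057 F tool [  1.1  -1.8 -23.5] Mz 1.22 0.05501390374918152 [ 0.31  0.19  2.06 -0.6   0.5  -0.37]
```

Torque jumped to 1.2 N m at 55 deg, so this is the end stop. I'll hold there one more row, then check.

Call:
send_rows(increments="0 0 -0.02 0 0 0.17 0;0 0 0 0 0 0.15 0")

```text
time: 15.92
tool_pos: [0.5291, 0.1122, 0.1711]
tool_rot: [[-0.786, 0.362, 0.502], [0.351, 0.928, -0.12], [-0.509, 0.082, -0.857]]
contact_force: [-10.6, 2.6, 13.2]
opening: 0.0551
```

```bash
python3 q.py
```

```text
15.9167 plane [0.0018 0.0012 0.1424] z err deg 1.09 xaxis ang 171.4 pos ang -94.2 r 0.057 F tool [  2.6  -0.3 -16.9] Mz 0.94 0.05510509513931172 [ 0.31  0.19  2.06 -0.6   0.49 -0.39]
```

Call:
send_rows(increments="0.015 0 0 0 0 -0.3 0;0 0 0 0 0 -0.5 0;0 0 0 0 0 -0.5 0")

```text
time: 16.17
tool_pos: [0.5223, 0.114, 0.1819]
tool_rot: [[-0.784, 0.375, 0.495], [0.358, 0.924, -0.133], [-0.507, 0.073, -0.859]]
contact_force: [8.2, -2.2, -10.2]
opening: 0.0545
```

```bash
python3 q.py
```

```text
16.1667 plane [0.0012 0.0012 0.1553] z err deg 0.96 xaxis ang 171.0 pos ang -94.9 r 0.057 F tool [-2.   0.3 13.1] Mz 0.56 0.054514205061534864 [ 0.33  0.17  2.04 -0.59  0.54 -0.39]
```

Call:
send_rows(increments="0 0 0 0 0 -0.4 0;0 0 0 0 0 -0.4 0")

```text
time: 16.33
tool_pos: [0.5182, 0.115, 0.189]
tool_rot: [[-0.784, 0.374, 0.495], [0.357, 0.925, -0.133], [-0.507, 0.072, -0.859]]
contact_force: [0.2, 0.1, 0.1]
opening: 0.055
```

```bash
python3 q.py; python3 - <<'E'
from h import *
a,_=shot('scene','s5');b,_=shot('top','t5')
a=cv2.resize(a[180:260,220:316,::-1],(390,325),interpolation=cv2.INTER_CUBIC);b=cv2.resize(b[160:260,200:320,::-1],(390,325),interpolation=cv2.INTER_CUBIC)
cv2.imwrite('pics/c9.png',np.hstack([a,b]))
E
```

```text
16.3333 plane [0.0011 0.0012 0.1636] z err deg 0.94 xaxis ang 171.1 pos ang -94.9 r 0.057 F tool [-0.2  0.2  0. ] Mz -0.0 0.054977313440232364 [ 0.33  0.16  2.04 -0.57  0.56 -0.4 ]
```

View pics/c9.png

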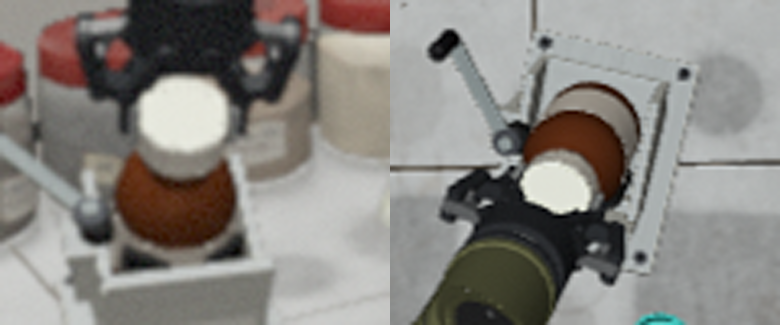

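The cap sits between the fingers (left panel (185,115)) and the wrist force is now zero, so it looks free. Lifting along the axis.

Call:
send_rows(increments="0 0 0 0 0 -1.2 0;0 0 0 0 0 -1.8 0;0 0 0 0 0 -1.8 0;0 0 0 0 0 -1.8 0;0 0 0 0 0 -1.8 0;0 0 0 0 0 -1.2 0;0 0 0 0 0 0 0")

```text
time: 17.02
tool_pos: [0.4674, 0.1275, 0.2737]
tool_rot: [[-0.787, 0.371, 0.492], [0.353, 0.926, -0.134], [-0.506, 0.068, -0.86]]
contact_force: [0.9, 0.3, -0.5]
opening: 0.0551
```

```bash
python3 q.py; python3 - <<'E'
from h import *
a,_=shot('scene','s6');b,_=shot('top','t6')
a=cv2.resize(a[150:250,210:330,::-1],(390,325),interpolation=cv2.INTER_CUBIC);b=cv2.resize(b[160:280,200:344,::-1],(390,325),interpolation=cv2.INTER_CUBIC)
cv2.imwrite('pics/c10.png',np.hstack([a,b]))
E
```

```text
17.0167 plane [-0.0019  0.001   0.263 ] z err deg 0.88 xaxis ang 171.3 pos ang -97.9 r 0.0576 F tool [-0.4  0.5  0.8] Mz -0.02 0.05506869778917053 [ 0.42 -0.02  1.96 -0.46  0.82 -0.5 ]
```

View pics/c10.png

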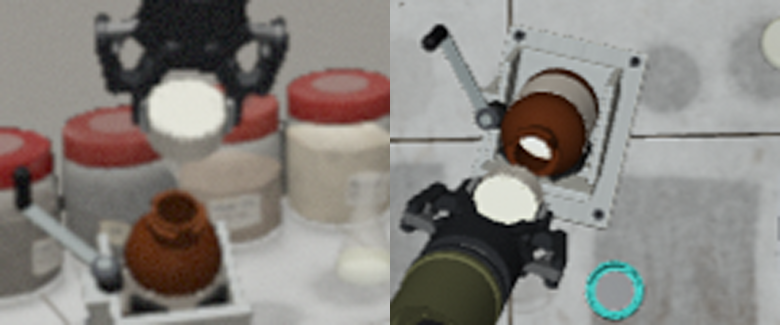

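The cap is off in the gripper (left (185,110)), the bottle mouth is bare (right (535,148)), and the lever is still back. Next I turn the tool upright and carry the cap to the pad.

```bash
cat > pl.py <<'E'
from h import *
import sys
s=status.state();R=s['tool_rot'];q=np.cross(R[:,2],[0,0,-1]);n=np.linalg.norm(q);w=q/n*np.arctan2(n,-R[2,2]) if n>1e-6 else q
Rt=Ro.from_rotvec(w).as_matrix()@R
print(s['time'],s['tool_pos'].round(4),'tilt',np.rad2deg(np.linalg.norm(w)).round(2),'F',s['contact_force'].round(1),s['opening'],s['qpos'].round(2))
plan([.435,-.2136,float(sys.argv[1])],Rt,vmax=float(sys.argv[2]),wmax=.09)
E
python3 pl.py .2 3
```

```text
17.1167 [0.4674 0.1271 0.2718] tilt 30.56 F [-0.6 -0.7 -0.2] 0.054764983242039794 [ 0.42 -0.01  1.97 -0.46  0.82 -0.5 ]
n 12 turn/row [ 0.006  0.044 -0.   ] dist cm 34.97
[ 0.006  0.044 -0.    -0.488 -2.769  0.766]
[ 0.006  0.044 -0.    -0.521 -2.765  0.76 ]
[ 0.006  0.044 -0.    -0.555 -2.76   0.752]
[ 0.006  0.044 -0.    -0.588 -2.756  0.743]
[ 0.006  0.044 -0.    -0.62  -2.752  0.732]
[ 0.006  0.044 -0.    -0.652 -2.748  0.72 ]
[ 0.006  0.044 -0.    -0.684 -2.743  0.707]
[ 0.006  0.044 -0.    -0.714 -2.739  0.692]
[ 0.006  0.044 -0.    -0.745 -2.735  0.676]
[ 0.006  0.044 -0.    -0.774 -2.731  0.658]
[ 0.006  0.044 -0.    -0.803 -2.728  0.64 ]
[ 0.006  0.044 -0.    -0.83  -2.724  0.62 ]
```

Call:
send_rows(increments="0.006 0.045 0 -0.5 -2.0 0.3 0;0.006 0.045 0 -0.5 -2.7 0.5 0;0.006 0.045 0 -0.5 -2.7 0.7 0;0.006 0.045 0 -0.6 -2.7 0.7 0;0.006 0.045 0 -0.6 -2.7 0.7 0;0.006 0.045 0 -0.6 -2.7 0.7 0;0.006 0.045 0 -0.7 -2.7 0.7 0;0.006 0.045 0 -0.7 -2.7 0.7 0")

```text
time: 17.78
tool_pos: [0.4442, -0.0914, 0.2229]
tool_rot: [[-0.916, 0.373, 0.145], [0.372, 0.928, -0.036], [-0.148, 0.021, -0.989]]
contact_force: [0.0, 0.4, -0.7]
opening: 0.0552
```

```bash
python3 pl.py .12 2.5
```

```text
17.7833 [ 0.4442 -0.0914  0.2229] tilt 8.61 F [ 0.   0.4 -0.7] 0.055244617335944796 [-0.3   0.08  1.87  0.01  1.04 -1.49]
n 7 turn/row [ 0.003  0.021 -0.   ] dist cm 16.01
[ 0.003  0.021 -0.    -0.312 -1.699  1.498]
[ 0.003  0.021 -0.    -0.343 -1.695  1.496]
[ 0.003  0.021 -0.    -0.375 -1.69   1.493]
[ 0.003  0.021 -0.    -0.407 -1.686  1.49 ]
[ 0.003  0.021 -0.    -0.439 -1.681  1.486]
[ 0.003  0.021 -0.    -0.47  -1.677  1.482]
[ 0.003  0.021 -0.    -0.502 -1.672  1.476]
```

Call:
send_rows(increments="0.003 0.021 0 -0.3 -1.7 1.3 0;0.003 0.021 0 -0.3 -1.7 1.4 0;0.003 0.021 0 -0.4 -1.7 1.4 0;0.003 0.021 0 -0.4 -1.7 1.4 0;0.003 0.021 0 -0.4 -1.5 1.4 0;0.003 0.021 0 -0.4 -0.8 1.0 0;0 0 0 0 0 0 0;0 0 0 0 0 0 0")

```text
time: 18.45
tool_pos: [0.4352, -0.2029, 0.1306]
tool_rot: [[-0.922, 0.388, 0.003], [0.388, 0.922, -0.003], [-0.004, -0.002, -1.0]]
contact_force: [-0.2, 0.2, -0.5]
opening: 0.0551
```

```bash
python3 pl.py .06 2; python3 - <<'E'
from h import *
a,_=shot('scene','s7');b,d=shot('top','t7')
a=cv2.resize(a[220:340,300:444,::-1],(390,325),interpolation=cv2.INTER_CUBIC);b=cv2.resize(b[200:320,310:454,::-1],(390,325),interpolation=cv2.INTER_CUBIC)
cv2.imwrite('pics/c11.png',np.hstack([a,b]))
E
```

```text
18.45 [ 0.4352 -0.2029  0.1306] tilt 0.23 F [-0.2  0.2 -0.5] 0.05508029664773044 [-0.52  0.3   1.86 -0.    0.99 -1.69]
n 4 turn/row [-0.     0.001  0.   ] dist cm 7.14
[-0.000e+00  1.000e-03  0.000e+00 -9.400e-02 -2.450e-01  1.765e+00]
[-0.000e+00  1.000e-03  0.000e+00 -9.600e-02 -2.460e-01  1.765e+00]
[-0.000e+00  1.000e-03  0.000e+00 -9.700e-02 -2.470e-01  1.765e+00]
[-0.000e+00  1.000e-03  0.000e+00 -9.900e-02 -2.470e-01  1.764e+00]
```

View pics/c11.png

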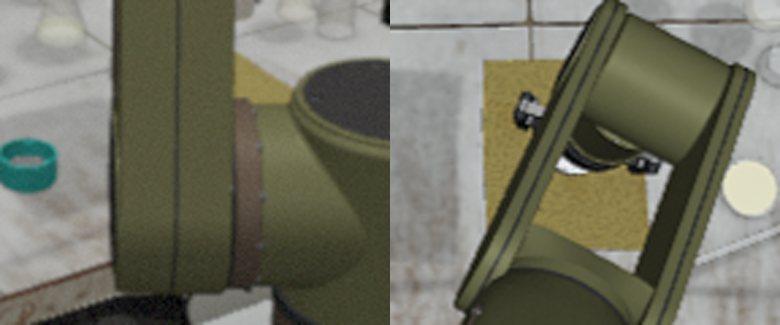

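The cap is held over the pad (right panel: cap at (580,165), pad spanning x 485–650, y 60–250), with the tool vertical to 0.2 deg. Lowering.

Call:
send_rows(increments="0 0.001 0 -0.1 -0.25 1.6 0;0 0.001 0 -0.1 -0.25 1.8 0;0 0.001 0 -0.1 -0.25 1.8 0;0 0 0 -0.1 -0.2 1.2 0;0 0 0 0 0 0 0;0 0 0 0 0 0 0")

```text
time: 19.05
tool_pos: [0.4382, -0.2097, 0.0709]
tool_rot: [[-0.924, 0.382, 0.012], [0.382, 0.924, -0.007], [-0.014, -0.002, -1.0]]
contact_force: [0.8, -0.0, -0.9]
opening: 0.0551
```

```bash
python3 pl.py .028 1
```

```text
19.05 [ 0.4382 -0.2097  0.0709] tilt 0.81 F [ 0.8 -0.  -0.9] 0.05507499325131858 [-0.53  0.39  1.92 -0.    0.82 -1.71]
n 5 turn/row [-0.     0.003 -0.   ] dist cm 4.32
[-0.     0.003 -0.     0.042 -0.095  0.857]
[-0.     0.003 -0.     0.039 -0.095  0.857]
[-0.     0.003 -0.     0.037 -0.096  0.857]
[-0.     0.003 -0.     0.035 -0.096  0.857]
[-0.     0.003 -0.     0.032 -0.096  0.857]
```

Call:
send_rows(increments="0 0.003 0 0 -0.1 0.8 0;0 0.003 0 0 -0.1 0.9 0;0 0.003 0 0 -0.1 0.9 0;0 0.003 0 0 -0.1 0.7 0;0 0 0 0 0 0.3 0;0 0 0 0 0 0 0;0 0 0 0 0 0 0")

```text
time: 19.63
tool_pos: [0.4391, -0.2136, 0.0349]
tool_rot: [[-0.925, 0.38, 0.006], [0.38, 0.925, -0.006], [-0.008, -0.003, -1.0]]
contact_force: [-0.8, 0.8, -0.7]
opening: 0.055
```

```bash
python3 pl.py .024 1
```

```text
19.6333 [ 0.4391 -0.2136  0.0349] tilt 0.47 F [-0.8  0.8 -0.7] 0.05499420117098335 [-0.54  0.45  1.95 -0.    0.74 -1.72]
n 2 turn/row [-0.001  0.004  0.   ] dist cm 1.17
[-0.001  0.004  0.     0.195 -0.078  0.546]
[-0.001  0.004  0.     0.193 -0.079  0.547]
```

Lowering in small steps until it touches.

Call:
send_rows(increments="0 0.004 0 0 0 0.3 0;0 0.004 0 0 0 0.3 0;0 0 0 0 0 0.2 0;0 0 0 0 0 0.2 0;0 0 0 0 0 0 0")

```text
time: 20.05
tool_pos: [0.4398, -0.2141, 0.0247]
tool_rot: [[-0.925, 0.381, -0.001], [0.381, 0.925, -0.003], [-0.0, -0.003, -1.0]]
contact_force: [-0.8, 0.3, 1.8]
opening: 0.0548
```

```bash
python3 pl.py .024 1
```

```text
20.05 [ 0.4398 -0.2141  0.0247] tilt 0.17 F [-0.8  0.3  1.8] 0.05482121735617432 [-0.54  0.47  1.95 -0.    0.73 -1.71]
n 1 turn/row [-0.003  0.     0.   ] dist cm 0.48
[-0.003  0.     0.     0.459 -0.135  0.066]
```

Call:
send_rows(increments="0 0 0 0 0 0.12 0;0 0 0 0 0 0.12 0")

```text
time: 20.22
tool_pos: [0.4398, -0.2141, 0.0245]
tool_rot: [[-0.925, 0.381, -0.0], [0.381, 0.925, -0.003], [-0.001, -0.003, -1.0]]
contact_force: [-3.7, 1.8, 15.8]
opening: 0.055
```

On the pad. Relaxing, then opening.

Call:
send_rows(increments="0 0 0 0 0 0 0;0 0 0 0 0 0.02 0.75;0 0 0 0 0 0 0.85;0 0 0 0 0 0 1;0 0 0 0 0 0 1;0 0 0 0 0 0 1", newtons=20)

```text
time: 20.72
tool_pos: [0.4404, -0.2145, 0.0251]
tool_rot: [[-0.925, 0.381, 0.002], [0.381, 0.925, -0.004], [-0.004, -0.003, -1.0]]
contact_force: [-0.4, 0.3, -0.2]
opening: 0.0853
```

```bash
python3 pl.py .024 1 | head -1
```

```text
20.7167 [ 0.4404 -0.2145  0.0251] tilt 0.28 F [-0.4  0.3 -0.2] 0.08526775227707536 [-0.54  0.47  1.95 -0.    0.72 -1.71]
```

Call:
send_rows(increments="0 0 0 0 0 -0.6 1;0 0 0 0 0 -1.5 1;0 0 0 0 0 -2.5 1;0 0 0 0 0 -3 1;0 0 0 0 0 -3 1;0 0 0 0 0 -3 1;0 0 0 0 0 -3 1;0 0 0 0 0 -3 1")

```text
time: 21.38
tool_pos: [0.4347, -0.2105, 0.2233]
tool_rot: [[-0.925, 0.381, -0.016], [0.381, 0.925, 0.007], [0.018, -0.0, -1.0]]
contact_force: [1.7, -0.7, -0.8]
opening: 0.0858
```

Call:
send_rows(increments="0 0 0 0.8 3 -1.5 1;0 0 0 0.8 3 -1.5 1;0 0 0 0.8 3 -1.5 1;0 0 0 0.8 3 -1.5 1;0 0 0 0.8 3 0 1;0 0 0 0.8 3 0 1;0 0 0 0.8 3 0 1;0 0 0 0 0 0 1")

```text
time: 22.05
tool_pos: [0.4687, 0.0098, 0.2998]
tool_rot: [[-0.922, 0.388, 0.007], [0.388, 0.922, -0.0], [-0.006, 0.002, -1.0]]
contact_force: [0.1, -0.8, -0.1]
opening: 0.0856
```

```bash
python3 - <<'E'
from h import *
s=status.state();print(s['tool_pos'],s['joint_vel'].round(3),s['contact_force'].round(1))
b,d=shot('top','t8');P=cloud('top',d)
cv2.imwrite('pics/c12.png',cv2.resize(b[100:320,180:460,::-1],(780,613)))
hsv=cv2.cvtColor(b,cv2.COLOR_RGB2HSV)
m=np.zeros(d.shape,bool);m[225:290,348:402]=1;m&=(hsv[...,1]<70)&(hsv[...,2]>150)
v,u=np.nonzero(m);print(m.sum(),u.mean(),v.mean())
if m.sum():
    print(ray('top',u.mean(),v.mean(),.035),P[m].mean(0),np.percentile(P[m][:,2],[10,50,90]))
    q=P[m];q=q[abs(q[:,2]-np.median(q[:,2]))<.01];A=np.c_[q[:,:2],np.ones(len(q))];print('slope',np.linalg.lstsq(A,q[:,2],rcond=None)[0])
E
```

```text
[0.46870832 0.00982893 0.29977749] [-0.027 -0.021  0.001 -0.077  0.009 -0.043] [ 0.1 -0.8 -0.1]
381 376.61942257217845 254.30971128608923
[ 0.43869412 -0.21447199  0.035     ] [ 0.43757422 -0.21275908  0.04600296] [0.03050302 0.03628871 0.0402874 ]
slope [-0.00813355  0.01104834  0.04244761]
```

View pics/c12.png

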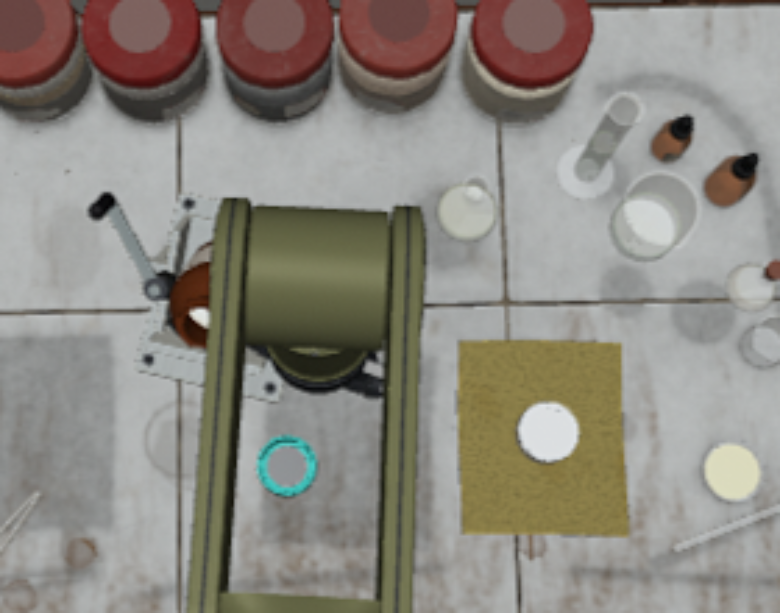

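The cap lies flat and centred on the pad at (547,432), slope about 0.01. The lever is still shut, with its handle at (102,206), and the bystanders I can see are upright. Handing in.

```bash
python3 -c "
from cell import job
print(job.close_job())"
```

```text
the job is handed in; nothing more can be done
None
```

The job is handed in at about 22 s of the 58 s allowed; no verdict is reported. I swung the clamp lever to its stop, pressed the cap and turned it 56 deg anticlockwise to its end stop. I then lifted it off and laid it on the yellow pad.

**Cap:** The last picture shows it about 4 mm from the pad's centre. Its top is level (slope about 0.01) at roughly 36 mm, which fits it standing on the pad. The gripper is clear of everything.

**Bystanders:** The flask and the glassware to the right are upright and look untouched. The dropper bottle was outside that last crop; the arm stayed clear of it and met no unexpected force.

**Clamp angle (checks disagreed):** The camera put the lever's swing at only about 1.37–1.44 rad from its start, close to the 1.4 limit. However, the lever met a hard stop twice (30 and 55 N), and a separate 21 N push, well over the 8 N that should move it, did not shift it. I took it as fully shut, its start having been slightly past 0.

**Pressing force:** My first press on the cap bottomed hard, with 88 N at the wrist (limit 120 N). I eased it to 14–25 N for the turn. The turn ended at about 1.2 N m, slightly above the 1 N m the clamped bottle holds, so the bottle may have slipped a little.

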